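# Clear the gauging station after checking a bush

## Task

The check of the brass bush is finished: first draw the plug gauge straight up out of its bore, leaving the bush standing where it is, then lift the large ring gauge off it. Put each piece home in the holder it fits: the plug gauge hanging by its collar in the bored stand, the large ring gauge flat on the foot of the thick spigot, the small ring gauge flat on the foot of the thin spigot, and the bush upright inside the rim of the part carrier. Set every piece down gently without dropping it, and leave the aluminium spacer block alone.

Things in the scene. Friction and masses are not known exactly. Their poses are not given: they have to be found in the camera images.
- plug_grip (a point): plug gauge, upright in the bush at the start: steel shaft 16 mm across, 44 mm long, pointing down; above it a round collar 38 mm across, 6 mm thick, resting on the bush's top; on top an upright knurled handle 24 mm across, 46 mm long. Point: middle of the handle, on the axis, 23 mm below its top, 29 mm above the collar's underside, 73 mm above the shaft's lower end. z up the axis. 0.16-0.25 kg
- bush_mid (a point): flanged brass bush, loose, standing on its flange: flange 58 mm across, 8 mm high, with a round body 30 mm across above it, 48 mm high in all; vertical bore 18 mm right through, in which the plug gauge's shaft is a close fit, 44 mm deep at the start. Point: on the axis, half-way up, 24 mm above the underside. z up the axis. 0.24-0.38 kg
- ring_large_mid (a point): large ring gauge, lying flat on the bush's flange at the start, round its body and below the plug gauge's collar, which is too wide to pass through it: steel ring, 50 mm outside, 36 mm bore, 22 mm high. Point: its centre, half-way up (11 mm). z up the axis. 0.16-0.25 kg
- ring_small_mid (a point): small ring gauge, lying flat on the table: steel ring, 38 mm outside, 22 mm bore, 22 mm high. Point: its centre, half-way up (11 mm). z up the axis. 0.1-0.15 kg. A fixed mains cord, 11 mm high, rising to 45 mm at the power supply, runs 30 mm or more beside some of the places: grip rings by the upper half, do not open wide
- stand_mouth (a point): bored stand for the plug gauge, fixed: black round column 50 mm across, 54 mm high, with a vertical hole 30 mm across and 46 mm deep in its top. Point: centre of the hole's mouth, level with the top. With the gauge's collar lying on the top, the middle of its handle is 29 mm above this point
- carrier_seat (a point): part carrier for the bush, fixed: round grey plastic plate, 76 mm across, 6 mm thick, with a thin black rim round its edge, 72 mm across inside, standing 7 mm above the plate. Point: centre of the plate's top face inside the rim, where the bush's flange stands
- spigot_large_seat (a point): holder for the large ring gauge, fixed: black round foot, 52 mm across and 10 mm high, with a thick upright aluminium spigot, 20 mm across, standing 30 mm above the foot, its tip rounded. Point: on the axis, at the foot's top face, where the ring lies
- spigot_small_seat (a point): holder for the small ring gauge, fixed: black round foot, 42 mm across and 10 mm high, with a thin upright aluminium spigot, 7 mm across, standing 30 mm above the foot, its tip rounded. Point: on the axis, at the foot's top face, where the ring lies
- spacer_mid (a point): bystander, loose: plain aluminium spacer block, 50 x 30 x 30 mm, on the table beside the work; not to be moved. Point: its centre; x along its length. The work lies between a bench power supply (145 mm high, to the left) and an open carton (110 mm high, to the right), both fixed: carry pieces over with their undersides above 0.16 m

How it is judged (in metres and radians):
On the way:
1. the plug gauge is drawn right out of the bush, its shaft clear above the bush's top, with the bush still standing where it was (z of plug_grip in the frame of bush_mid above 0.099 m and distance of bush_mid from where it was at the start of the episode below 0.02 m and angle between bush_mid's own z axis and vertical below 0.1 rad), for 0.1 s.
At the end, for the whole second after the job is handed in: Plug gauge hung in the stand (axis within 10 mm), bush inside the carrier rim (11 mm), large ring on the thick and small ring on the thin spigot (11 mm); each seated within 5 mm in height, upright within 0.1 rad, at rest; spacer within 30 mm of its start (horizontal distance between plug_grip and stand_mouth below 0.01 m and z of plug_grip in the frame of stand_mouth between 0.024 and 0.034 m and angle between each of plug_grip, bush_mid, ring_large_mid, ring_small_mid's own z axis and vertical below 0.1 rad and horizontal distance between bush_mid and carrier_seat below 0.011 m and z of bush_mid in the frame of carrier_seat between 0.019 and 0.029 m and horizontal distance between ring_large_mid and spigot_large_seat below 0.011 m and z of ring_large_mid in the frame of spigot_large_seat between 0.006 and 0.016 m and horizontal distance between ring_small_mid and spigot_small_seat below 0.011 m and z of ring_small_mid in the frame of spigot_small_seat between 0.006 and 0.016 m and linear speed of each of plug, bush, ring_large, ring_small below 0.02 m/s and distance of spacer_mid from where it was at the start of the episode below 0.03 m); the robot touches nothing.
It fails at once if the spacer is pushed more than 30 mm (distance of spacer_mid from where it was at the start of the episode above 0.03 m).
It fails at once if a piece is dropped (falls free faster than 0.6 m/s, a drop of some 18 mm) ((linear speed of plug above 0.6 m/s and contact force between the fingers and plug below 0.1 N) or (linear speed of bush above 0.6 m/s and contact force between the fingers and bush below 0.1 N) or (linear speed of ring_large above 0.6 m/s and contact force between the fingers and ring_large below 0.1 N) or (linear speed of ring_small above 0.6 m/s and contact force between the fingers and ring_small below 0.1 N)).
It also fails if it takes over 115 s, if anything falls off the work surface, if the arm or the gripper's body presses on something with over 40 N, if the wrist force passes 120 N, or if a joint passes its speed limit or range.

## Robot

A 6-joint arm with a two-finger parallel gripper is mounted at the origin on the work surface; the furniture and walls round the work are solid. World frame = base frame: x ahead of the robot, y to its left, z up, the work surface at z = 0. Lengths are in m, angles in degrees, forces in N, time in s.
With the tool pointing down it reaches from about 0.35 to 0.875 m from the base axis. Payload 4.2 kg.
Tool frame: the origin (TCP) lies on the centre line of the jaws, within the pads' length; the fingertips stand 11 mm ahead of it and the grasp point (between the pads) lies 8 mm behind it; z points along the fingers, y is the line along which they close (so a half turn about z gives the same grasp; the last joint's range is limited). The gripper opens to 87 mm and grips with 3 to 60 N. Pads are 19 mm wide; open, the fingers measure 117 mm over their backs; the gripper's body (75 mm by 190 mm) begins 51 mm behind the grasp point.
Start: joints at [78.759, 22.042, 0.453, 0, -68.411, -14.817], TCP at [0.275, 0.561, 0.197] pointing down, gripper open.
Joint ranges: [-179.83, 179.83], [-69.29, 118.12], [-61.27, 80.66], [-181.25, 117.63], [-171.15, -9.14], [-177.46, 177.46]. Speed limits (degrees/s): [159.86, 159.86, 180, 180, 180, 180].

## Interface

Orientations are given as a 3x3 rotation matrix whose columns are the frame's x, y, z axes.
In Python, from station import r gives the robot as it stands.
- The arm moves only by the tool servo_tool, never from a script. Its argument "commands" is a list that holds one entry, the list of rows, each a list of 7 numbers: the closure, from 0 (fully open) to 1 (shut), then the shift along the tool's x, y, z in mm, then the turn, a rotation vector about the tool's x, y, z in rad. In form: [[[claw, x, y, z, ax, ay, az], ...]]. A call has exactly 5 rows; each row is the pose to reach, as a shift and turn from the pose commanded when the call began, along the tool's axes at that moment; what a row does not reach only later rows make up. A row lasts 1/10 s, in which the tool goes at most 50 mm and 8.59 degrees, less where a joint would pass 70% of its speed; a pose out of reach is approached as far as the arm can. A call with a gripper value outside its range is refused whole. The fingers move at their own pace and stop on an object; the grip force is fixed at half the most. Time passes only in rows, so rows that repeat a pose let the fingers close, or fill a call up. It gives the time, the measured TCP pose, the force, the opening and the grip force at its end, in the units of the state.
- r.sense(): the state, without advancing time (a new reading comes with each control period).
- r.capture(name): name is "scene" or "top" or "wrist"; returns a dict with "pixels" (480x640x3 uint8, red, green, blue), "camera_matrix" (3x3 intrinsics, pixels), "R" (3x3) and "t" (3): a world point X has camera coordinates R X + t. Camera axes: x right, y down, z forward; pixel columns grow to the right and rows downward; lengths in m; the calibration is good to about 2 mm. A picture is of the moment at which its call begins. There is no depth.
- r.finish_job(): hands the job in; it is judged then, once.
The state is a dict: "time_s": time; "joints": joint angles; "joint_velocities": joint speeds; "effort": joint torques, N m; "tcp_pos": TCP position; "ee_rot": TCP orientation; "wrist_force": force on the tool from outside, world axes, zero at the start; "moment": the same for the moment, N m; "gripper_width": opening from 0.0 (shut) to 1.0 (fully open); "gripper_force": force on a finger pad.
Only numpy, scipy, OpenCV 4.12 (cv2) and the standard library are available. Lean on these libraries where they do the work, as an engineer would, in place of code of your own. Each camera call takes 0.05 s, during which the arm holds its last target. There are 200 camera calls.

## Working session

There is one attempt and no reset: what is moved stays moved. The work goes in short steps, Python scripts to look and compute and a tool call to move; the robot and the scene stay as the last step left them, time stands still between calls to the robot, and variables do not carry over. Pictures are saved under pics/ and viewed, at most 14 in all, crops included, and the job is handed in when it is done.

Besides the shell and the picture viewer there is one more tool, called after "Request:" as name([rows], argument=value, ...), one row to a line, values as JSON. servo_tool: Moves the arm, as the interface text tells. Its arguments: {"type":"object","properties":{"commands":{"type":"array","items":{"type":"array","items":{"type":"array","items":{"type":"number"}}}}},"required":["commands"]}

```bash
mkdir -p pics; cat > h.py <<'E'
import numpy as np, cv2
from station import r
def snap(n,f):
    c=r.capture(n); cv2.imwrite(f'pics/{f}.png',c["pixels"][:,:,::-1]); np.savez(f'pics/{f}.npz',**c); return c
def load(f): return dict(np.load(f'pics/{f}.npz'))
def ray(c,u,v,z):
    K,R,t=(np.array(c[k]) for k in("camera_matrix","R","t"))
    o=-R.T@t; d=R.T@np.linalg.inv(K)@[u,v,1]
    return o+d*(z-o[2])/d[2]
def proj(c,X):
    p=np.array(c["camera_matrix"])@(np.array(c["R"])@X+np.array(c["t"])); return p[:2]/p[2]
E
python3 - <<'E'
from h import *
for n in("scene","top","wrist"):
    c=snap(n,n+"0"); print(n,-c["R"].T@c["t"],c["R"][2])
s=r.sense(); print(s)
E
```

```text
scene [ 0.57574529 -0.23771345  0.80632691] [-0.10023852  0.53021248 -0.84191862]
top [0.33409583 0.22417179 0.98568814] [ 0.14548875 -0.01153214 -0.98929269]
wrist [0.34216658 0.52823206 0.38357897] [-0.24610899  0.11723604 -0.96212581]
{'time_s': 0.15, 'joints': array([ 7.87590474e+01,  2.20834902e+01,  3.97405932e-01, -1.74490157e-02,
       -6.84127777e+01, -1.48174394e+01]), 'joint_velocities': array([-0.0075113 , -0.23681923,  0.1275009 ,  0.14988826,  0.05532196,
        0.06041485]), 'effort': array([-1.46263596e-04, -3.91052699e+01,  1.87588173e+01,  4.22229946e+00,
        1.24163044e-02, -1.50468859e-04]), 'tcp_pos': array([0.27433107, 0.56101865, 0.19588654]), 'ee_rot': array([[ 8.98297539e-01, -4.39387248e-01, -6.14100547e-04],
       [-4.39387645e-01, -8.98296063e-01, -1.63714702e-03],
       [ 1.67697420e-04,  1.74047333e-03, -9.99998471e-01]]), 'wrist_force': array([-0.34543852, -0.19295673, -0.08935555]), 'moment': array([ 0.03001703,  0.03733384, -0.03616474]), 'gripper_force': 0.0, 'gripper_width': 1.0050287373477043}
```

View pics/scene0.png

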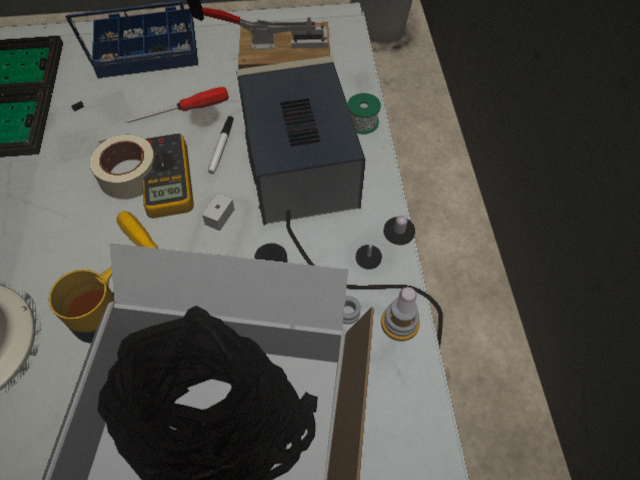

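View pics/top0.png

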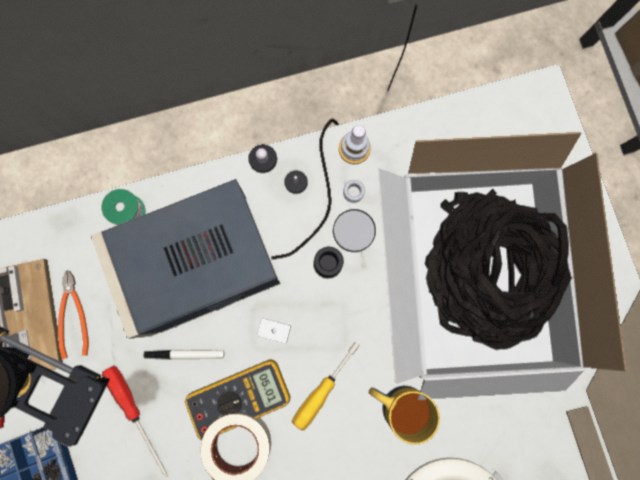

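View pics/wrist0.png

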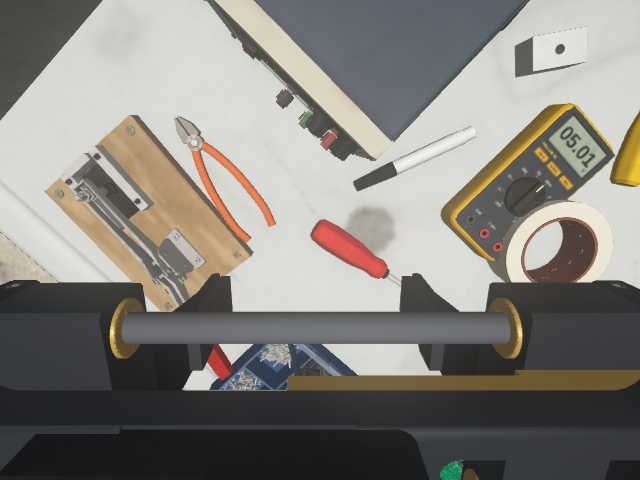

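The top view shows the bush stack at (355,148), the thick spigot at (263,157), the thin one at (296,181), the small ring at (354,189), the carrier at (354,230), the stand at (328,262) and the spacer at (275,330). The scene view confirms the stack at (402,315), with the spigots at (399,230) and (369,257). The wrist view shows no work pieces yet. Next I measure from the top view with an enlarged crop.

```bash
python3 - <<'E'
from h import *
c=load("top0"); im=c["pixels"][:,:,::-1]
cr=im[110:290,225:405]; cv2.imwrite('pics/topcrop.png',cv2.resize(cr,(720,720),interpolation=cv2.INTER_CUBIC)[:600] if 0 else cv2.resize(cr,(600,600),interpolation=cv2.INTER_CUBIC))
for n,u,v,z in[("plugtop",359,131,.102+.0),("flange",355,149,.004),("thick",263,157,.01),("thin",296,181,.01),("sring",354,189,.022),("carrier",354,230,.006),("stand",328,262,.054),("spacer",275,330,.03)]:
    print(n,ray(c,u,v,z).round(4))
print(ray(c,273,257,0),ray(c,390,300,.11), "psu edge",ray(c,237,181,.145),ray(c,279,283,.145),"carton",ray(c,381,170,.11),ray(c,411,140,.11))
E
```

```text
plugtop [0.6346 0.1394 0.102 ]
flange [0.6343 0.1383 0.004 ]
thick [0.6208 0.3037 0.01  ]
thin [0.5757 0.2455 0.01  ]
sring [0.5564 0.1439 0.022 ]
carrier [0.4862 0.1448 0.006 ]
stand [0.4259 0.1936 0.054 ]
spacer [0.3159 0.2843 0.03  ]
[0.44197586 0.28830709 0.        ] [0.35939185 0.10096799 0.11      ] psu edge [0.54398892 0.33265911 0.145     ] [0.38700518 0.27034314 0.145     ] carton [0.56637199 0.10700243 0.11      ] [0.61522102 0.05663333 0.11      ]
```

View pics/topcrop.png

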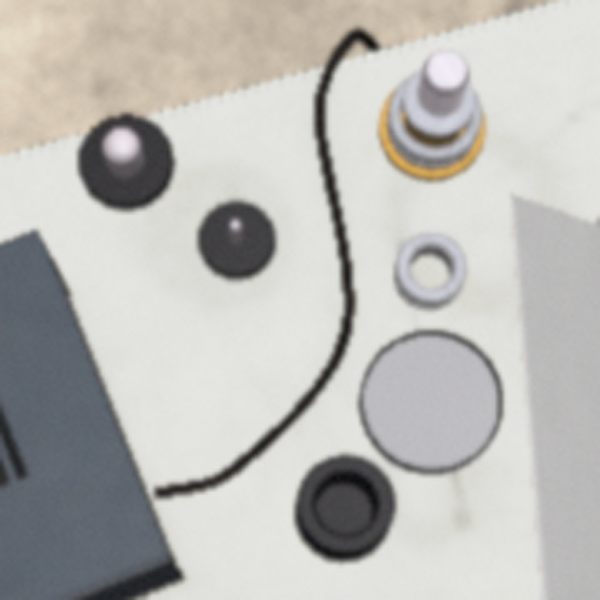

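The crop shows each holder clearly: thick foot (126,162), thin foot (237,240), ring (430,270), carrier (431,400), stand (345,507) and flange (433,135), in crop pixels at 3.33x. I refine these with contours, then triangulate the carton flap corner and the PSU corner.

```bash
cat >> h.py <<'E'
def tri(c1,p1,c2,p2):
    A=[];b=[]
    for c,(u,v) in((c1,p1),(c2,p2)):
        K,R,t=(np.array(c[k]) for k in("camera_matrix","R","t")); P=K@np.c_[R,t]
        for w,q in((u,0),(v,1)): row=w*P[2]-P[q]; A.append(row[:3]); b.append(-row[3])
    x,res,_,_=np.linalg.lstsq(np.array(A),np.array(b),rcond=None); return x
def blob(c,mask,u,v,w):
    "largest component in window -> ellipse fit of hull"
    m=np.zeros(mask.shape,np.uint8); s=np.s_[max(0,int(v-w)):int(v+w),max(0,int(u-w)):int(u+w)]; m[s]=mask[s]
    k=max(cv2.findContours(m,cv2.RETR_EXTERNAL,cv2.CHAIN_APPROX_NONE)[0],key=cv2.contourArea)
    return cv2.fitEllipse(cv2.convexHull(k))
E
python3 - <<'E'
from h import *
c=load("top0"); s=load("scene0")
g=cv2.cvtColor(c["pixels"],cv2.COLOR_RGB2GRAY); hsv=cv2.cvtColor(c["pixels"],cv2.COLOR_RGB2HSV)
dark=g<90; nt=g<192
for n,m,u,v,w,z in[("thick",dark,263,157,22,.005),("thin",dark,296,181,16,.005),("stand",dark,328,262,21,.027),("carrier",nt,354.5,230,25,.009),("sring",nt,354,190,14,.011),("spacer",g>225,275,330,22,.03),("brass",(hsv[...,1]>110)&(hsv[...,0]<30),355,150,22,.004)]:
    e=blob(c,m,u,v,w); a=ray(c,*e[0],z); print(n,np.round(e[0],1),np.round(e[1],1),a.round(4), "mm dia",(np.array(e[1])*1000*(.9857-z)/c["camera_matrix"][0,0]).round(1))
print("K",c["camera_matrix"][0,0])
print("flap corner",tri(c,(380,169),s,(347,270)),"outer other",tri(c,(393,381),s,(112,245)))
print("psu corners",tri(c,(237,181),s,(363,158)),tri(c,(279,283),s,(262,181)))
print("plug top",tri(c,(359,131),s,(407,293)))
E
```

```text
thick [262.4 158.3] [27.  27.4] [0.6198 0.3052 0.005 ] mm dia [47.  47.7]
thin [295.6 181.7] [21.5 21.7] [0.5756 0.2464 0.005 ] mm dia [37.5 37.8]
stand [327.9 262.2] [28.2 30.7] [0.4283 0.1928 0.027 ] mm dia [47.9 52.2]
carrier [353.9 230.3] [43.9 44.5] [0.4853 0.1453 0.009 ] mm dia [76.1 77.3]
sring [353.  191.7] [21.3 22.4] [0.5541 0.1449 0.011 ] mm dia [36.8 38.7]
spacer [273.8 330.5] [21.4 37.3] [0.3151 0.2863 0.03  ] mm dia [36.4 63.3]
brass [354.1 148.3] [29.3 30.3] [0.6357 0.1399 0.004 ] mm dia [51.1 52.7]
K 563.2395678839654
flap corner [0.55235199 0.11783102 0.17520109] outer other [0.24387658 0.10954952 0.16768971]
psu corners [0.54796899 0.33441538 0.13847678] [0.39684498 0.275389   0.12302471]
plug top [0.63673913 0.13931768 0.09824966]
```

Request:
servo_tool([
  [[0,0,0,-30,0,0,0],[0,0,0,-60,0,0,0],[0,0,0,-90,0,0,0],[0,0,0,-120,0,0,0],[0,0,0,-120,0,0,0]],
])

```text
time_s: 0.65
tcp_pos: [0.2755, 0.5631, 0.3219]
ee_rot: [[0.898, -0.439, 0.004], [-0.439, -0.898, 0.009], [-0.001, -0.009, -1.0]]
wrist_force: [-0.6, -1.0, 0.7]
gripper_width: 1.001
gripper_force: 0.0
```

The flap's outer edge is high, at about z 0.17 and y 0.118, so near the carton I must tilt the gripper. I add a helper that works out the shift and turn to a target pose.

```bash
cat >> h.py <<'E'
from scipy.spatial.transform import Rotation as Ro
def pose(psi,lean=0):
    "tool down, tool x at world yaw psi; lean>0 tips the body away from tool +x"
    a=np.radians(psi); x=np.array([np.cos(a),np.sin(a),0]); z=np.array([0,0,-1.]); 
    return np.c_[x,np.cross(z,x),z]@Ro.from_euler('y',lean,degrees=True).as_matrix()
def go(P,psi,lean=0,n=1,start=None):
    "n calls: final row of each in that call's own tool axes"
    s=r.sense(); p0,R0=(s["tcp_pos"],s["ee_rot"]) if start is None else start
    R1=pose(psi,lean); w=Ro.from_matrix(R0.T@R1).as_rotvec(); P=np.array(P)
    for i in range(n):
        Ra=R0@Ro.from_rotvec(w*i/n).as_matrix()
        print("call",i+1,(Ra.T@(P-p0)/n*1000).round(1),(w/n).round(3))
    return P,R1
E
python3 - <<'E'
from h import *
print(pose(-90,10).round(2).tolist())
go([.58,.20,.32],-120,0,3)
E
```

```text
[[0.0, -1.0, 0.0], [-0.98, -0.0, -0.17], [0.17, 0.0, -0.98]]
call 1 [144.3  64.2  -0. ] [-0.002  0.003  0.547]
call 2 [156.7 -20.2   0.4] [-0.002  0.003  0.547]
call 3 [123.3 -98.7   0.7] [-0.002  0.003  0.547]
```

Request:
servo_tool([
  [[0,29,13,0,0,0,0.11],[0,58,26,0,0,0,0.22],[0,87,39,0,0,0,0.33],[0,116,51,0,0,0,0.44],[0,144,64,0,0,0,0.547]],
])

```text
time_s: 1.15
tcp_pos: [0.3762, 0.4394, 0.3156]
ee_rot: [[0.535, -0.845, -0.001], [-0.845, -0.535, -0.001], [0.001, 0.002, -1.0]]
wrist_force: [0.4, -0.2, -0.1]
gripper_width: 1.0
gripper_force: 0.0
```

Request:
servo_tool([
  [[0,31,-4,0,0,0,0.11],[0,63,-8,0,0,0,0.22],[0,94,-12,0,0,0,0.33],[0,125,-16,0,0,0,0.44],[0,157,-20,0,0,0,0.547]],
])

```text
time_s: 1.65
tcp_pos: [0.4775, 0.318, 0.3157]
ee_rot: [[0.018, -1.0, -0.001], [-1.0, -0.018, -0.001], [0.001, 0.001, -1.0]]
wrist_force: [0.3, 0.4, 0.1]
gripper_width: 1.003
gripper_force: 0.0
```

Request:
servo_tool([
  [[0,31,-25,0,0,0,0.14],[0,62,-50,0,0,0,0.28],[0,93,-74,0,0,0,0.42],[0,123,-99,0,0,0,0.547],[0,123,-99,0,0,0,0.547]],
])

```text
time_s: 2.15
tcp_pos: [0.5805, 0.1951, 0.3149]
ee_rot: [[-0.507, -0.862, -0.002], [-0.862, 0.507, -0.002], [0.003, 0.001, -1.0]]
wrist_force: [-0.1, -0.1, -0.3]
gripper_width: 1.001
gripper_force: 0.0
```

```bash
python3 - <<'E'
from h import *
c=snap("wrist","wrist1"); s=r.sense(); print(s["tcp_pos"],s["joints"].round(1),s["time_s"])
for n,P in dict(plugtop=(.6367,.1393,.1),flange=(.6357,.1395,.004),thick=(.62,.305,.01),thin=(.5755,.246,.01),ring=(.554,.145,.011),carrier=(.4855,.1455,.006),stand=(.428,.193,.054)).items(): print(n,proj(c,np.array(P)).round(0))
E
```

```text
[0.57952807 0.1965617  0.31497657] [ 33.9  17.8  10.9  -0.  -83.2 -64.1] 2.2
plugtop [251. 192.]
flange [263. 183.]
thick [330. 272.]
thin [336. 225.]
ring [314. 157.]
carrier [357. 131.]
stand [420. 139.]
```

View pics/wrist1.png

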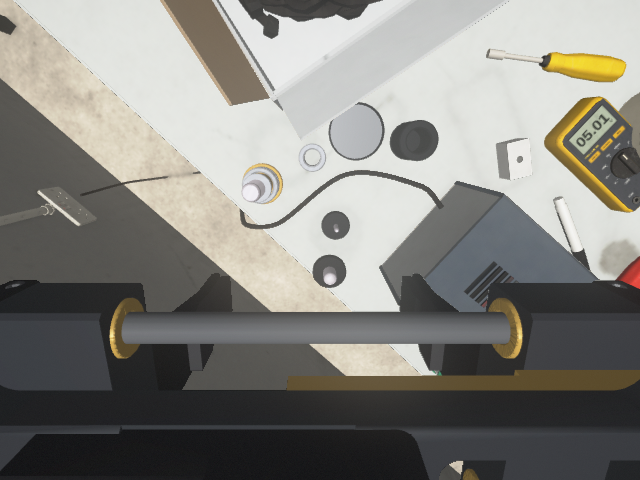

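The wrist view agrees with the measured positions to a few pixels: stack handle (250,189), ring (312,157), carrier (357,131), stand (416,138), thin (336,225), thick (329,270). The flap corner is at (303,137). I refine the measurements with two views.

```bash
python3 - <<'E'
from h import *
t=load("top0"); w=load("wrist1"); 
g=cv2.cvtColor(w["pixels"],cv2.COLOR_RGB2GRAY); hsv=cv2.cvtColor(w["pixels"],cv2.COLOR_RGB2HSV)
for n,m,u,v,wd,z in[("thick",g<90,330,270,18,.005),("thin",g<90,336,225,18,.005),("stand",g<90,415,139,28,.027),("carrier",g<190,357,131,30,.009),("sring",g<200,312,157,15,.011),("brass",(hsv[...,1]>110)&(hsv[...,0]<30),262,183,24,.004)]:
    e=blob(w,m,u,v,wd); print(n,np.round(e[0],1),np.round(e[1],1),ray(w,*e[0],z).round(4))
print("flap",tri(t,(380,169),w,(303,137)))
print("handle top",tri(t,(359,131),w,(250,189)))
go([.636,.1395,.20],-120,0)
cr=cv2.resize(w["pixels"][110:170,380:460,::-1],(800,600),interpolation=cv2.INTER_CUBIC); cr=cv2.convertScaleAbs(cr,alpha=2.5); cv2.imwrite('pics/standcrop.png',cr)
E
```

```text
thick [329.1 270.6] [31.6 32.6] [0.6212 0.3048 0.005 ]
thin [336.4 221. ] [19.3 24.2] [0.5727 0.2422 0.005 ]
stand [414.2 139.8] [40.5 47.8] [0.4276 0.1935 0.027 ]
carrier [356.3 131.2] [55.  58.8] [0.4868 0.1454 0.009 ]
sring [311.5 157.3] [18.4 19.1] [0.5575 0.1441 0.011 ]
brass [262.1 183. ] [38.2 40.1] [0.6376 0.1392 0.004 ]
flap [0.5496686  0.1184975  0.17989766]
handle top [0.63995692 0.13738456 0.08508762]
call 1 [ 20.6 -77.7 114.9] [ 0.002 -0.002 -0.005]
```

View pics/standcrop.png

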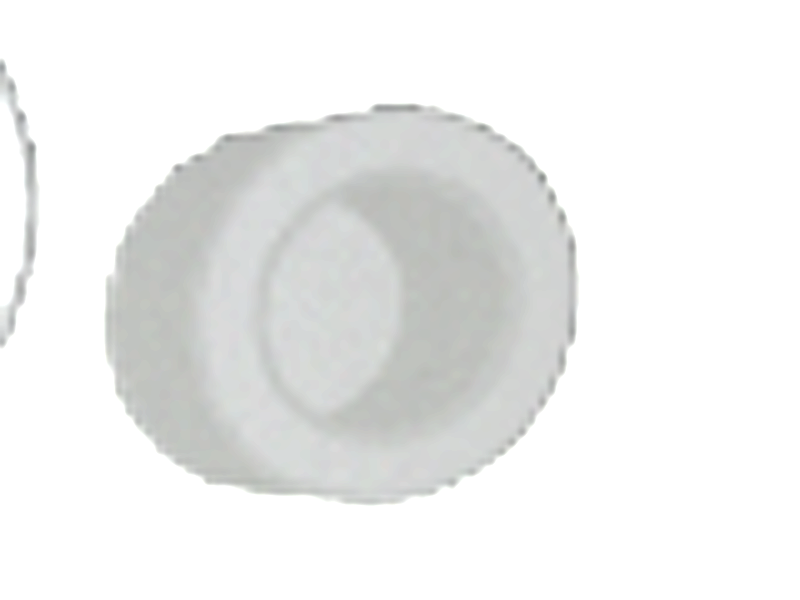

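The crop shows the hole mouth at image (419,140), which fits the stand at (0.428, 0.193). I move to the plug.

Request:
servo_tool([
  [[0,5,-20,10,0,0,0],[0,10,-40,35,0,0,0],[0,15,-60,65,0,0,0],[0,20,-78.5,95,0,0,-0.005],[0,20,-78.5,115,0,0,-0.005]],
])

```text
time_s: 2.7
tcp_pos: [0.636, 0.141, 0.1981]
ee_rot: [[-0.497, -0.868, -0.004], [-0.868, 0.497, -0.001], [0.003, 0.003, -1.0]]
wrist_force: [-0.7, -0.2, -0.6]
gripper_width: 0.999
gripper_force: 0.0
```

Request:
servo_tool([
  [[0,0,0,10,0,0,0],[0,0,0,30,0,0,0],[0,0,0,45,0,0,0],[0,0,0,55,0,0,0],[0,0,0,60,0,0,0]],
])

```text
time_s: 3.2
tcp_pos: [0.6363, 0.1425, 0.1413]
ee_rot: [[-0.496, -0.869, -0.001], [-0.869, 0.496, -0.0], [0.0, 0.0, -1.0]]
wrist_force: [0.7, -0.2, -0.5]
gripper_width: 0.998
gripper_force: 0.0
```

```bash
python3 - <<'E'
from h import *
c=snap("wrist","wrist2"); snap("scene","scene2"); s=r.sense(); print(s["tcp_pos"],s["joints"].round(1),s["time_s"])
go([.637,.1393,.071],-120)
print(proj(c,np.array([.637,.1393,.1])),proj(load("scene2"),np.array([.637,.1393,.1])))
E
```

```text
[0.63655777 0.14227162 0.14168071] [ 26.8  26.9   0.1   0.  -63.2 -56.5] 3.3
call 1 [ 2.3 -1.9 70.7] [ 0.    -0.     0.005]
[313.42184349 249.64140783] [406.74381379 292.66502961]
```

View pics/wrist2.png

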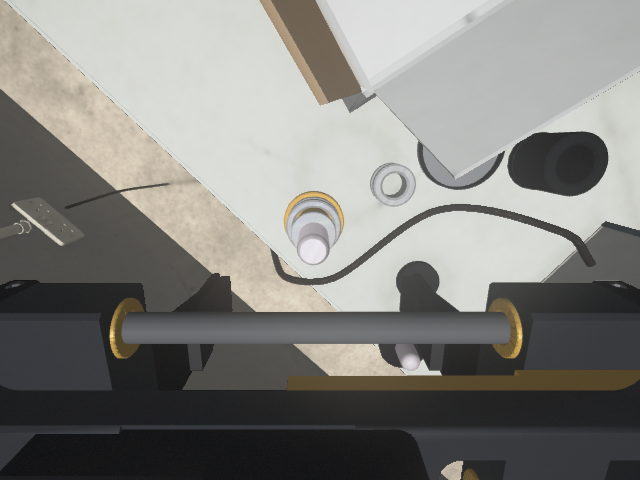

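The handle top sits at (313,249), exactly as predicted. I go down, grip it and lift gently.

Request:
servo_tool([
  [[0,1,-1,15,0,0,0],[0,2,-2,35,0,0,0],[0,2,-2,52,0,0,0],[0,2,-2,64,0,0,0],[0,2,-2,70,0,0,0]],
])

```text
time_s: 3.8
tcp_pos: [0.6375, 0.1391, 0.0713]
ee_rot: [[-0.497, -0.868, -0.0], [-0.868, 0.497, -0.0], [0.0, 0.0, -1.0]]
wrist_force: [-0.5, 0.2, 0.5]
gripper_width: 0.997
gripper_force: 0.0
```

Request:
servo_tool([
  [[0.5,0,0,0,0,0,0],[0.6,0,0,0,0,0,0],[0.7,0,0,0,0,0,0],[0.85,0,0,0,0,0,0],[1,0,0,0,0,0,0]],
])

```text
time_s: 4.3
tcp_pos: [0.6378, 0.1392, 0.0723]
ee_rot: [[-0.497, -0.868, 0.001], [-0.868, 0.497, 0.0], [-0.001, -0.001, -1.0]]
wrist_force: [-0.0, -0.0, -0.4]
gripper_width: 0.63
gripper_force: 0.0
```

Request:
servo_tool([
  [[1,0,0,0,0,0,0],[1,0,0,0,0,0,0],[1,0,0,0,0,0,0],[1,0,0,0,0,0,0],[1,0,0,0,0,0,0]],
])

```text
time_s: 4.8
tcp_pos: [0.6374, 0.1391, 0.0717]
ee_rot: [[-0.497, -0.868, -0.0], [-0.868, 0.497, 0.0], [0.0, 0.0, -1.0]]
wrist_force: [-0.5, -0.1, 0.8]
gripper_width: 0.249
gripper_force: 30.0
```

Request:
servo_tool([
  [[1,0,0,-2,0,0,0],[1,0,0,-6,0,0,0],[1,0,0,-12,0,0,0],[1,0,0,-18,0,0,0],[1,0,0,-24,0,0,0]],
])

```text
time_s: 5.3
tcp_pos: [0.6377, 0.1391, 0.0964]
ee_rot: [[-0.497, -0.868, 0.0], [-0.868, 0.497, 0.0], [-0.0, -0.0, -1.0]]
wrist_force: [0.5, -0.8, -2.4]
gripper_width: 0.244
gripper_force: 30.0
```

Request:
servo_tool([
  [[1,0,0,-7,0,0,0],[1,0,0,-14,0,0,0],[1,0,0,-21,0,0,0],[1,0,0,-29,0,0,0],[1,0,0,-37,0,0,0]],
])

```text
time_s: 5.8
tcp_pos: [0.6375, 0.139, 0.1335]
ee_rot: [[-0.497, -0.868, 0.0], [-0.868, 0.497, -0.0], [-0.0, -0.0, -1.0]]
wrist_force: [0.0, -0.1, -2.6]
gripper_width: 0.242
gripper_force: 30.0
```

Request:
servo_tool([
  [[1,0,0,-15,0,0,0],[1,0,0,-35,0,0,0],[1,0,0,-60,0,0,0],[1,0,0,-85,0,0,0],[1,0,0,-105,0,0,0]],
])

```text
time_s: 6.3
tcp_pos: [0.6378, 0.1391, 0.24]
ee_rot: [[-0.497, -0.868, 0.002], [-0.868, 0.497, 0.001], [-0.001, -0.001, -1.0]]
wrist_force: [-0.1, -0.6, -2.4]
gripper_width: 0.244
gripper_force: 30.0
```

```bash
python3 - <<'E'
from h import *
c=snap("wrist","wrist3"); s=r.sense(); print(s["tcp_pos"],s["wrist_force"],s["gripper_width"],s["time_s"])
snap("scene","scene3")
go([.428,.193,.24],-75,0,2)
E
```

```text
[0.63959756 0.1392227  0.24399609] [ 1.27276116 -0.88912746  1.59542243] 0.24450380379653386 6.35
call 1 [ 29.2 105.    0.3] [-0.004  0.002 -0.391]
call 2 [-13.  108.3   0.7] [-0.004  0.002 -0.391]
```

View pics/wrist3.png

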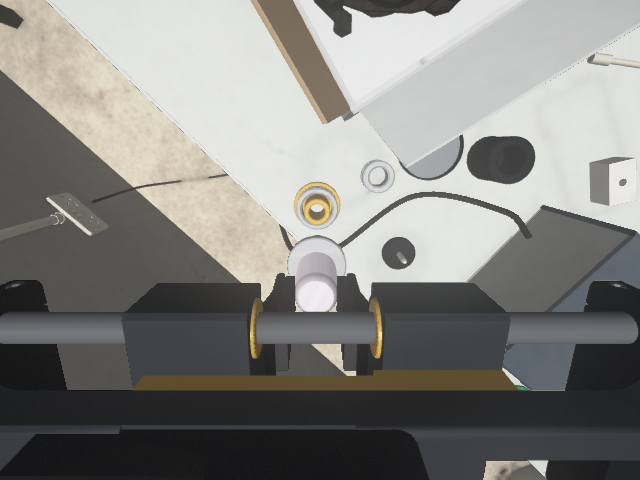

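Plug is out: handle at (316,293). The bush still stands with the ring at (317,207). I carry the plug to the stand.

Request:
servo_tool([
  [[1,4,13,0,0,0,-0.05],[1,10,35,0,0,0,-0.13],[1,16,58,0,0,0,-0.21],[1,22,81,0,0,0,-0.3],[1,29,105,0,0,0,-0.391]],
])

```text
time_s: 6.9
tcp_pos: [0.5304, 0.1659, 0.2362]
ee_rot: [[-0.125, -0.992, -0.002], [-0.992, 0.125, -0.001], [0.001, 0.002, -1.0]]
wrist_force: [0.1, 0.6, -1.7]
gripper_width: 0.248
gripper_force: 30.0
```

Request:
servo_tool([
  [[1,-3,25,0,0,0,-0.09],[1,-6,50,0,0,0,-0.18],[1,-9,75,0,0,0,-0.27],[1,-11,95,0,0,0,-0.35],[1,-13,108,0,0,0,-0.391]],
])

```text
time_s: 7.4
tcp_pos: [0.4247, 0.1926, 0.2369]
ee_rot: [[0.261, -0.965, -0.002], [-0.965, -0.261, -0.001], [0.0, 0.002, -1.0]]
wrist_force: [0.1, 1.0, -1.6]
gripper_width: 0.249
gripper_force: 30.0
```

Request:
servo_tool([
  [[1,0,0,0,0,0,0],[1,0,0,0,0,0,0],[1,0,0,0,0,0,0],[1,0,0,15,0,0,0],[1,0,0,40,0,0,0]],
])

```text
time_s: 7.9
tcp_pos: [0.4285, 0.1936, 0.1986]
ee_rot: [[0.258, -0.966, 0.004], [-0.966, -0.258, 0.003], [-0.002, -0.004, -1.0]]
wrist_force: [0.3, -0.1, -2.4]
gripper_width: 0.243
gripper_force: 30.0
```

```bash
python3 - <<'E'
from h import *
t=snap("top","top4"); c=snap("wrist","wrist4"); s=r.sense(); print(s["tcp_pos"],s["joints"].round(1),s["wrist_force"],s["time_s"])
go([.428,.193,.0775],-75)
P=np.array([.428,.193,.054]); print("mouth proj top/wrist",proj(t,P),proj(c,P))
cv2.imwrite('pics/c4.png',np.vstack([cv2.resize(t["pixels"][220:300,260:400,::-1],(525,300),interpolation=cv2.INTER_CUBIC),cv2.resize(c["pixels"][100:340,110:530,::-1],(525,300))]))
E
```

```text
[0.42492025 0.19115407 0.19442764] [ 44.2   6.8 -20.7  -0.1 -63.  -29.3] [-0.3458898  -0.3405648  -2.85971386] 8.0
call 1 [ -1.3  -4.4 116.9] [ 0.008 -0.003 -0.002]
mouth proj top/wrist [328.33611112 260.71117737] [311.61944359 223.10485408]
```

View pics/c4.png

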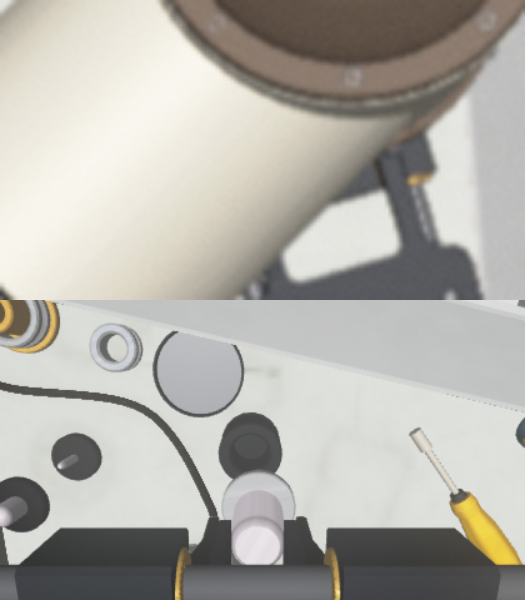

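The wrist crop shows the plug right in front of the stand, at crop (250,445), and the top view is blocked by the arm. The arm was still swinging, so I let it settle and measure the hole mouth again.

Request:
servo_tool([
  [[1,0,0,0,0,0,0],[1,0,0,0,0,0,0],[1,0,0,0,0,0,0],[1,0,0,0,0,0,0],[1,0,0,0,0,0,0]],
])

```text
time_s: 8.5
tcp_pos: [0.4268, 0.193, 0.1983]
ee_rot: [[0.259, -0.966, 0.001], [-0.966, -0.259, 0.001], [-0.0, -0.001, -1.0]]
wrist_force: [0.4, -0.2, -2.0]
gripper_width: 0.242
gripper_force: 30.0
```

```bash
python3 - <<'E'
from h import *
c=snap("wrist","wrist5"); s=r.sense(); print(s["tcp_pos"],s["ee_rot"].round(3).tolist(),s["wrist_force"],s["time_s"])
go([.428,.193,.0775],-75)
for q in [(.428,.193,.054),(.486,.1453,.006)]:print(proj(c,np.array(q)).round(1), ray(c,*proj(c,np.array(q)),q[2]))
g=cv2.cvtColor(c["pixels"],cv2.COLOR_RGB2GRAY)
e=blob(c,g<190,275,157,45); print("carrier",np.round(e,1) if 0 else e, ray(c,*e[0],.009))
e=blob(c,g<100,171,225,25); print("thin",e, ray(c,*e[0],.005))
cr=c["pixels"][170:260,260:380,::-1]; cr=cv2.convertScaleAbs(cv2.resize(cr,(800,600),interpolation=cv2.INTER_CUBIC),alpha=2.5); cv2.imwrite('pics/c5.png',cr)
E
```

```text
[0.42668534 0.19293313 0.19814145] [[0.259, -0.966, 0.001], [-0.966, -0.259, 0.0], [-0.0, -0.001, -1.0]] [ 0.5293453  0.3108456 -2.5843491] 8.55
call 1 [  0.3  -1.2 120.6] [-0.001  0.     0.   ]
[314.8 220.8] [0.428 0.193 0.054]
[274.4 155.6] [0.486  0.1453 0.006 ]
carrier ((272.33154296875, 154.82846069335938), (71.55461120605469, 74.30554962158203), 148.22113037109375) [0.48798318 0.14492815 0.009     ]
thin ((176.07586669921875, 222.12771606445312), (35.892147064208984, 38.745330810546875), 111.09017944335938) [0.57741573 0.24614966 0.005     ]
```

View pics/c5.png

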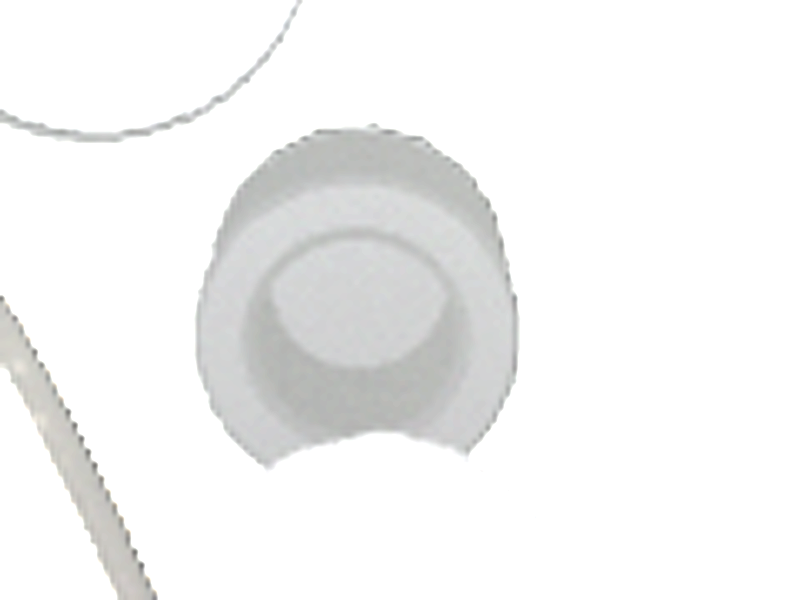

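The mouth centre lies at (313.6,220.3), within about 1 mm of the prediction. I lower the plug.

Request:
servo_tool([
  [[1,0.5,-2,8,0,0,0],[1,0.5,-2,22,0,0,0],[1,0.5,-2,38,0,0,0],[1,0.5,-2,52,0,0,0],[1,0.5,-2,62,0,0,0]],
])

```text
time_s: 9.05
tcp_pos: [0.4281, 0.1925, 0.1343]
ee_rot: [[0.259, -0.966, -0.001], [-0.966, -0.259, -0.001], [0.001, 0.002, -1.0]]
wrist_force: [0.3, 0.4, -3.0]
gripper_width: 0.244
gripper_force: 30.0
```

Request:
servo_tool([
  [[1,0,0,7,0,0,0],[1,0,0,15,0,0,0],[1,0,0,23,0,0,0],[1,0,0,31,0,0,0],[1,0,0,38,0,0,0]],
])

```text
time_s: 9.55
tcp_pos: [0.4286, 0.1929, 0.0972]
ee_rot: [[0.259, -0.966, 0.0], [-0.966, -0.259, 0.0], [-0.0, -0.0, -1.0]]
wrist_force: [0.1, -1.0, -1.6]
gripper_width: 0.242
gripper_force: 30.0
```

Request:
servo_tool([
  [[1,0,0,5,0,0,0],[1,0,0,9,0,0,0],[1,0,0,13,0,0,0],[1,0,0,16,0,0,0],[1,0,0,17,0,0,0]],
])

```text
time_s: 10.05
tcp_pos: [0.4286, 0.1928, 0.0805]
ee_rot: [[0.259, -0.966, -0.0], [-0.966, -0.259, -0.0], [0.0, 0.0, -1.0]]
wrist_force: [-0.2, 0.6, -2.3]
gripper_width: 0.243
gripper_force: 30.0
```

Request:
servo_tool([
  [[1,0,0,1,0,0,0],[1,0,0,2,0,0,0],[1,0,0,3,0,0,0],[1,0,0,3.5,0,0,0],[1,0,0,3.5,0,0,0]],
])

```text
time_s: 10.55
tcp_pos: [0.4287, 0.1929, 0.0776]
ee_rot: [[0.259, -0.966, 0.0], [-0.966, -0.259, 0.0], [-0.0, -0.0, -1.0]]
wrist_force: [-0.8, -1.0, 0.6]
gripper_width: 0.248
gripper_force: 30.0
```

Request:
servo_tool([
  [[0.7,0,0,0,0,0,0],[0.6,0,0,0,0,0,0],[0.5,0,0,0,0,0,0],[0.4,0,0,0,0,0,0],[0.4,0,0,0,0,0,0]],
])

```text
time_s: 11.05
tcp_pos: [0.4287, 0.1929, 0.0773]
ee_rot: [[0.259, -0.966, 0.0], [-0.966, -0.259, 0.0], [-0.0, -0.0, -1.0]]
wrist_force: [-0.2, -0.2, 0.2]
gripper_width: 0.558
gripper_force: 0.0
```

Request:
servo_tool([
  [[0.3,0,0,-10,0,0,0],[0.3,0,0,-35,0,0,0],[0.3,0,0,-65,0,0,0],[0.25,0,0,-95,0,0,0],[0.25,0,0,-115,0,0,0]],
])

```text
time_s: 11.55
tcp_pos: [0.4295, 0.1933, 0.1954]
ee_rot: [[0.259, -0.966, 0.003], [-0.966, -0.259, 0.002], [-0.001, -0.004, -1.0]]
wrist_force: [0.5, -0.2, 0.1]
gripper_width: 0.738
gripper_force: 0.0
```

```bash
python3 - <<'E'
from h import *
s=r.sense(); print(s["tcp_pos"],s["gripper_width"])
c=snap("wrist","wrist6")
go([.637,.1393,.19],-120,0,2)
cv2.imwrite('pics/c6.png',c["pixels"][:340,:,::-1])
P=np.array([.4288,.193,.106]);print(proj(c,P),proj(c,np.array([.637,.1393,.048])))
E
```

```text
[0.42947485 0.19334144 0.19540439] 0.7382129814392917
call 1 [ 53.3 -92.2   4.9] [-0.004  0.003  0.393]
call 2 [  13.9 -105.6    4.6] [-0.004  0.003  0.393]
[317.35140237 235.31532196] [113.33592933 107.09248564]
```

View pics/c6.png

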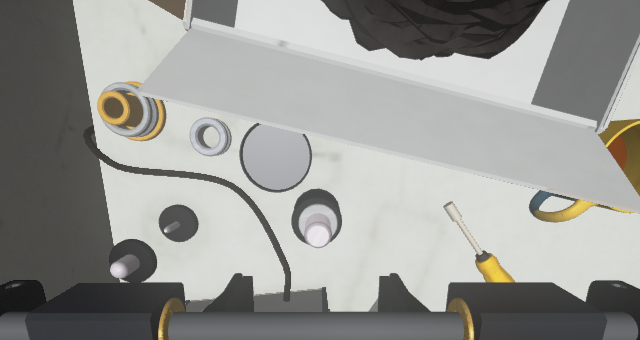

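The plug hangs upright in the stand at (317,234), as predicted. Next is the large ring.

Request:
servo_tool([
  [[0.25,10,-18,0,0,0,0.08],[0.25,21,-37,0,0,0,0.16],[0.25,32,-55,0,0,0,0.24],[0.25,43,-74,0,0,0,0.32],[0.25,53,-92,0,0,0,0.393]],
])

```text
time_s: 12.1
tcp_pos: [0.5321, 0.1651, 0.1926]
ee_rot: [[-0.134, -0.991, 0.0], [-0.991, 0.134, 0.0], [-0.0, -0.0, -1.0]]
wrist_force: [-0.4, 0.1, 0.5]
gripper_width: 0.748
gripper_force: 0.0
```

Request:
servo_tool([
  [[0.25,4,-30,2,0,0,0.12],[0.25,8,-60,4,0,0,0.24],[0.25,11,-85,5,0,0,0.32],[0.25,13,-100,5,0,0,0.38],[0.25,14,-106,10,0,0,0.393]],
])

```text
time_s: 12.6
tcp_pos: [0.636, 0.1373, 0.1824]
ee_rot: [[-0.502, -0.865, 0.001], [-0.865, 0.502, 0.0], [-0.001, -0.001, -1.0]]
wrist_force: [-0.3, 0.3, 0.8]
gripper_width: 0.753
gripper_force: 0.0
```

Request:
servo_tool([
  [[0.25,0,0,30,0,0,0],[0.25,0,0,60,0,0,0],[0.25,0,0,85,0,0,0],[0.25,0,0,100,0,0,0],[0.25,0,0,100,0,0,0]],
])

```text
time_s: 13.1
tcp_pos: [0.632, 0.1372, 0.0794]
ee_rot: [[-0.5, -0.866, -0.006], [-0.866, 0.5, -0.002], [0.005, 0.004, -1.0]]
wrist_force: [-0.5, 0.7, -0.7]
gripper_width: 0.75
gripper_force: 0.0
```

```bash
python3 - <<'E'
from h import *
s=r.sense(); print(s["tcp_pos"],s["gripper_width"])
c=snap("wrist","wrist7")
go([.637,.1393,.028],-120,0,1)
hsv=cv2.cvtColor(c["pixels"],cv2.COLOR_RGB2HSV); P=proj(c,np.array([.637,.1393,.048])); print(P)
e=blob(c,(hsv[...,1]>110)&(hsv[...,0]<30),P[0],P[1]-10,60); print(e,ray(c,*e[0],.02))
cv2.imwrite('pics/c7.png',c["pixels"][:380,:,::-1])
E
```

```text
[0.63197218 0.13724521 0.0794168 ] 0.7500836674557174
call 1 [-3.4 -2.3 53.4] [ 0.001 -0.002  0.001]
[311.51706136 263.66144239]
((310.7886657714844, 257.36431884765625), (46.38625717163086, 54.773921966552734), 0.6838425397872925) [0.64009518 0.14313015 0.02      ]
```

View pics/c7.png

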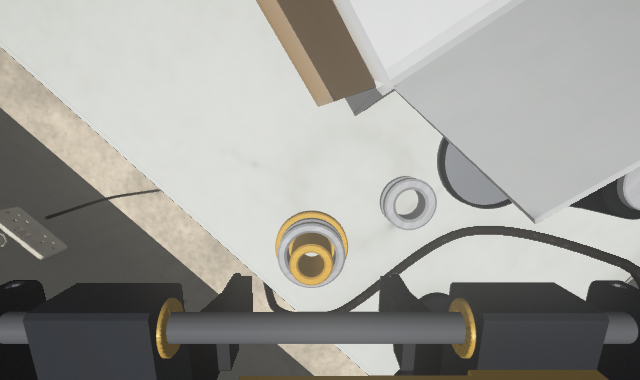

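The bush top is at (311,264), as predicted. I go down and grip the ring.

Request:
servo_tool([
  [[0.25,-1,-1,8,0,0,0],[0.25,-2,-1,20,0,0,0],[0.25,-2,-1,34,0,0,0],[0.25,-2,-1,46,0,0,0],[0.25,-2,-1,52,0,0,0]],
])

```text
time_s: 13.65
tcp_pos: [0.6352, 0.1386, 0.0281]
ee_rot: [[-0.501, -0.866, -0.003], [-0.866, 0.501, -0.001], [0.002, 0.002, -1.0]]
wrist_force: [0.7, 0.4, -0.8]
gripper_width: 0.748
gripper_force: 0.0
```

Request:
servo_tool([
  [[0.25,0,0,0,0,0,0],[0.35,0,0,0,0,0,0],[0.4,0,0,0,0,0,0],[0.5,0,0,0,0,0,0],[0.6,0,0,0,0,0,0]],
])

```text
time_s: 14.15
tcp_pos: [0.6366, 0.1391, 0.0307]
ee_rot: [[-0.5, -0.866, 0.001], [-0.866, 0.5, 0.0], [-0.001, -0.001, -1.0]]
wrist_force: [0.2, 0.2, -0.6]
gripper_width: 0.502
gripper_force: 0.0
```

Request:
servo_tool([
  [[1,0,0,0,0,0,0],[1,0,0,0,0,0,0],[1,0,0,0,0,0,0],[1,0,0,0,0,0,0],[1,0,0,0,0,0,0]],
])

```text
time_s: 14.65
tcp_pos: [0.6364, 0.139, 0.0302]
ee_rot: [[-0.5, -0.866, 0.0], [-0.866, 0.5, 0.0], [-0.0, -0.0, -1.0]]
wrist_force: [-0.2, -0.3, -0.0]
gripper_width: 0.049
gripper_force: 0.0
```

The gripper closed on nothing, so I look.

```bash
python3 - <<'E'
from h import *
s=r.sense(); print(s["tcp_pos"],s["gripper_width"],s["gripper_force"],s["joints"].round(1))
c=snap("wrist","wrist8"); d=snap("scene","scene8")
cv2.imwrite('pics/c8.png',np.hstack([c["pixels"][100:400,120:520,::-1],cv2.resize(d["pixels"][190:340,320:470,::-1],(300,300))]))
E
```

```text
[0.63636299 0.13902797 0.03024747] 0.04942062794329437 0.0 [ 26.5  33.1  -6.9  -0.  -50.  -56.5]
```

View pics/c8.png

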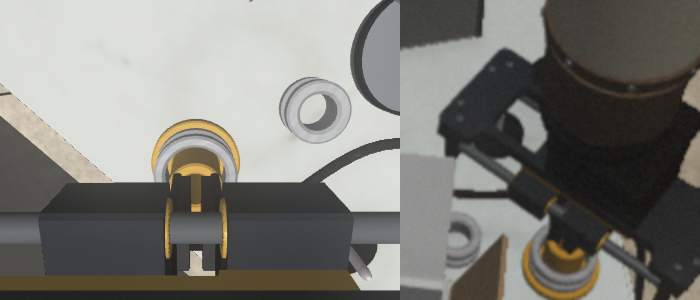

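```bash
python3 - <<'E'
from h import *
c=load("wrist8"); d=load("scene8"); c7=load("wrist7"); d3=load("scene3")
for n,q in dict(flange=(.637,.1393,.004),ringtop=(.637,.1393,.03),top=(.637,.1393,.048)).items(): print(n,[proj(k,np.array(q)).round(1) for k in(c,d,c7,d3)])
for k,(u,v,w) in((c,(316,260,60)),(d,(402,320,30)),(d3,(402,320,30)),(c7,(311,254,60))):
    h=cv2.cvtColor(k["pixels"],cv2.COLOR_RGB2HSV); m=(h[...,1]>110)&(h[...,0]>8)&(h[...,0]<30)
    mm=np.zeros(m.shape,bool); mm[v-w:v+w,u-w:u+w]=m[v-w:v+w,u-w:u+w]; y,x=np.nonzero(mm); print("brass bbox",x.min(),x.max(),y.min(),y.max())
    for q in [(.637-.0145,.1393-.025,.0),]: pass
a=np.linspace(0,6.28,90); 
for k in(c,d,d3,c7):
    p=np.array([proj(k,np.array([.637+.029*np.cos(t),.1393+.029*np.sin(t),.004])) for t in a]); print("flange pred",p.min(0).round(),p.max(0).round())
E
```

```text
flange [array([316. , 260.8]), array([398.5, 321.7]), array([311.9, 245.3]), array([398.5, 321.7])]
ringtop [array([316.1, 275.5]), array([400.6, 314.4]), array([311.7, 255.4]), array([400.6, 314.4])]
top [array([316.1, 288. ]), array([402.1, 309.1]), array([311.5, 263.7]), array([402.1, 309.1])]
brass bbox 272 359 221 319
brass bbox 381 430 290 340
brass bbox 381 418 301 340
brass bbox 276 347 212 284
flange pred [272. 218.] [360. 301.]
flange pred [379. 304.] [418. 340.]
flange pred [379. 304.] [418. 340.]
flange pred [276. 210.] [348. 279.]
```

The bush has not moved: its flange projection matches. So the fingers seem to be higher than assumed. I check the fingertip pixels against projections of the stated tip position.

```bash
python3 - <<'E'
from h import *
c=load("wrist8"); s=r.sense(); p,R=s["tcp_pos"],s["ee_rot"]
for x in(-9.5,0,9.5):
  print(x,[proj(c,p+R@np.array([x,0,z])/1e3).round(0).tolist() for z in(11,0,-8,-20,-30)])
print(proj(c,p+R@np.array([9.5,17,11])/1e3),proj(c,p+R@np.array([9.5,-17,11])/1e3))
g=cv2.cvtColor(c["pixels"],cv2.COLOR_RGB2GRAY)
print("cols 284..348 step 4")
for v in range(236,376,5): print(v,g[v,284:350:4].tolist())
E
```

```text
-9.5 [[317.0, 282.0], [317.0, 290.0], [317.0, 295.0], [317.0, 305.0], [317.0, 314.0]]
0 [[317.0, 268.0], [317.0, 275.0], [317.0, 280.0], [317.0, 289.0], [317.0, 297.0]]
9.5 [[317.0, 253.0], [317.0, 259.0], [317.0, 264.0], [317.0, 272.0], [317.0, 279.0]]
[344.68074208 253.48638209] [288.87779006 253.47287396]
cols 284..348 step 4
236 [188, 188, 114, 170, 135, 106, 133, 147, 162, 146, 105, 99, 152, 161, 137, 190, 151]
241 [188, 170, 109, 165, 168, 201, 199, 196, 195, 198, 204, 197, 166, 148, 138, 119, 187]
246 [158, 169, 199, 198, 196, 193, 153, 155, 160, 162, 168, 198, 199, 199, 158, 118, 133]
251 [170, 196, 198, 152, 125, 101, 98, 95, 96, 93, 92, 94, 159, 183, 191, 187, 146]
256 [207, 207, 152, 105, 100, 99, 97, 95, 94, 93, 92, 92, 91, 90, 162, 191, 192]
261 [199, 146, 150, 104, 99, 97, 95, 92, 92, 90, 91, 91, 90, 91, 184, 168, 195]
266 [148, 177, 107, 100, 99, 157, 158, 178, 178, 163, 150, 134, 90, 90, 178, 150, 190]
271 [141, 132, 103, 156, 180, 181, 181, 180, 181, 180, 181, 182, 145, 95, 132, 105, 170]
276 [141, 89, 131, 62, 60, 62, 62, 86, 88, 93, 61, 60, 60, 59, 93, 104, 166]
28
[... 788 characters left out ...]
, 111, 111, 112, 111, 111, 112, 111, 112, 111, 111, 178, 56]
336 [46, 141, 111, 110, 110, 111, 111, 111, 111, 110, 111, 111, 111, 111, 110, 187, 62]
341 [44, 138, 103, 102, 102, 103, 103, 103, 104, 103, 103, 103, 103, 103, 103, 179, 65]
346 [45, 141, 48, 51, 72, 73, 74, 48, 50, 50, 73, 72, 73, 41, 95, 170, 65]
351 [48, 122, 41, 42, 73, 71, 73, 148, 219, 213, 73, 72, 72, 41, 75, 168, 65]
356 [48, 134, 36, 42, 71, 72, 72, 182, 188, 218, 72, 72, 71, 40, 41, 154, 64]
361 [53, 40, 35, 39, 70, 72, 70, 186, 191, 189, 70, 71, 72, 38, 41, 44, 65]
366 [53, 39, 35, 35, 69, 70, 71, 192, 196, 198, 71, 70, 71, 38, 43, 43, 64]
371 [58, 38, 36, 34, 76, 174, 184, 186, 200, 197, 195, 194, 198, 36, 76, 75, 75]
```

The tips' front edge shows at v≈274 rather than 253. The fingers also closed above the bush top (z 0.048) without contact. So the real tips sit about 20 mm behind the reported TCP, not 11 mm ahead of it. I reopen, lower by 36 mm with force checks, and grip.

Request:
servo_tool([
  [[0.25,0,0,0,0,0,0],[0.25,0,0,0,0,0,0],[0.25,0,0,0,0,0,0],[0.25,0,0,0,0,0,0],[0.25,0,0,0,0,0,0]],
])

```text
time_s: 15.25
tcp_pos: [0.6364, 0.139, 0.0302]
ee_rot: [[-0.5, -0.866, 0.0], [-0.866, 0.5, -0.0], [-0.0, -0.0, -1.0]]
wrist_force: [-0.4, -0.3, 0.6]
gripper_width: 0.392
gripper_force: 0.0
```

Request:
servo_tool([
  [[0.25,0,0,0,0,0,0],[0.25,0,0,0,0,0,0],[0.25,0,0,0,0,0,0],[0.25,0,0,0,0,0,0],[0.25,0,0,0,0,0,0]],
])

```text
time_s: 15.75
tcp_pos: [0.6364, 0.139, 0.0303]
ee_rot: [[-0.5, -0.866, 0.0], [-0.866, 0.5, 0.0], [-0.0, -0.0, -1.0]]
wrist_force: [0.1, 0.9, -0.0]
gripper_width: 0.737
gripper_force: 0.0
```

Request:
servo_tool([
  [[0.25,0,0,4,0,0,0],[0.25,0,0,8,0,0,0],[0.25,0,0,13,0,0,0],[0.25,0,0,17,0,0,0],[0.25,0,0,20,0,0,0]],
])

```text
time_s: 16.25
tcp_pos: [0.6361, 0.1389, 0.0095]
ee_rot: [[-0.5, -0.866, -0.001], [-0.866, 0.5, -0.0], [0.001, 0.001, -1.0]]
wrist_force: [-0.4, 0.1, -0.0]
gripper_width: 0.756
gripper_force: 0.0
```

Request:
servo_tool([
  [[0.25,0,0,2,0,0,0],[0.25,0,0,4,0,0,0],[0.25,0,0,6,0,0,0],[0.25,0,0,8,0,0,0],[0.25,0,0,8,0,0,0]],
])

```text
time_s: 16.75
tcp_pos: [0.6362, 0.139, 0.002]
ee_rot: [[-0.5, -0.866, -0.0], [-0.866, 0.5, -0.0], [0.0, 0.0, -1.0]]
wrist_force: [-0.5, -0.0, 0.2]
gripper_width: 0.75
gripper_force: 0.0
```

Request:
servo_tool([
  [[0.25,0,0,2,0,0,0],[0.25,0,0,4,0,0,0],[0.25,0,0,6,0,0,0],[0.25,0,0,6,0,0,0],[0.25,0,0,6,0,0,0]],
])

```text
time_s: 17.25
tcp_pos: [0.6364, 0.139, -0.0038]
ee_rot: [[-0.5, -0.866, -0.0], [-0.866, 0.5, -0.0], [0.0, 0.0, -1.0]]
wrist_force: [-0.4, -0.2, 0.5]
gripper_width: 0.749
gripper_force: 0.0
```

Request:
servo_tool([
  [[0.3,0,0,0,0,0,0],[0.35,0,0,0,0,0,0],[0.4,0,0,0,0,0,0],[0.45,0,0,0,0,0,0],[0.5,0,0,0,0,0,0]],
])

```text
time_s: 17.75
tcp_pos: [0.6364, 0.139, -0.0037]
ee_rot: [[-0.5, -0.866, 0.0], [-0.866, 0.5, 0.0], [-0.0, -0.0, -1.0]]
wrist_force: [-0.1, 0.2, -0.0]
gripper_width: 0.561
gripper_force: 30.0
```

The large ring is gripped (48.8 mm). I lift it slowly off the bush.

Request:
servo_tool([
  [[1,0,0,-1,0,0,0],[1,0,0,-4,0,0,0],[1,0,0,-9,0,0,0],[1,0,0,-15,0,0,0],[1,0,0,-21,0,0,0]],
])

```text
time_s: 18.25
tcp_pos: [0.6365, 0.1391, 0.0179]
ee_rot: [[-0.5, -0.866, 0.0], [-0.866, 0.5, 0.0], [-0.0, -0.0, -1.0]]
wrist_force: [0.5, -0.7, -1.5]
gripper_width: 0.565
gripper_force: 30.0
```

Request:
servo_tool([
  [[1,0,0,-8,0,0,0],[1,0,0,-18,0,0,0],[1,0,0,-30,0,0,0],[1,0,0,-45,0,0,0],[1,0,0,-60,0,0,0]],
])

```text
time_s: 18.75
tcp_pos: [0.6365, 0.139, 0.0787]
ee_rot: [[-0.5, -0.866, 0.001], [-0.866, 0.5, 0.0], [-0.0, -0.0, -1.0]]
wrist_force: [0.4, -0.7, -1.5]
gripper_width: 0.556
gripper_force: 30.0
```

Request:
servo_tool([
  [[1,0,0,-15,0,0,0],[1,0,0,-25,0,0,0],[1,0,0,-33,0,0,0],[1,0,0,-33,0,0,0],[1,0,0,-33,0,0,0]],
])

```text
time_s: 19.25
tcp_pos: [0.636, 0.139, 0.1099]
ee_rot: [[-0.501, -0.866, -0.001], [-0.866, 0.501, 0.0], [0.0, 0.001, -1.0]]
wrist_force: [-0.6, -0.2, -1.1]
gripper_width: 0.56
gripper_force: 30.0
```

```bash
python3 - <<'E'
from h import *
s=r.sense(); print(s["tcp_pos"],s["gripper_width"],s["wrist_force"])
c=snap("wrist","wrist9")
go([.6205,.305,.11],-55,0,2)
h=cv2.cvtColor(c["pixels"],cv2.COLOR_RGB2HSV); P=proj(c,np.array([.637,.1393,.004])).astype(int)
m=((h[...,1]>110)&(h[...,0]>8)&(h[...,0]<30)); mm=np.zeros_like(m); mm[P[1]-50:P[1]+50,P[0]-50:P[0]+50]=m[P[1]-50:P[1]+50,P[0]-50:P[0]+50]
y,x=np.nonzero(mm); print(P,x.min(),x.max(),y.min(),y.max())
p=np.array([proj(c,np.array([.637+.029*np.cos(t),.1393+.029*np.sin(t),.004])) for t in np.linspace(0,6.28,60)]); print(p.min(0),p.max(0))
E
```

```text
[0.63600313 0.13897057 0.10993169] 0.5595827246858697 [-0.63384305 -0.2144089  -1.08650965]
call 1 [-68.1  48.2  -0.3] [ 0.001 -0.    -0.568]
call 2 [-83.3   4.   -0.3] [ 0.001 -0.    -0.568]
[315 231] 283 347 201 250
[282.63477977 198.57934284] [348.27527775 262.18893218]
```

The bush stays in place. I carry the ring to the thick spigot.

Request:
servo_tool([
  [[1,-10,7,0,0,0,-0.08],[1,-24,17,0,0,0,-0.2],[1,-38,27,0,0,0,-0.32],[1,-53,38,0,0,0,-0.44],[1,-68,48,0,0,0,-0.568]],
])

```text
time_s: 19.8
tcp_pos: [0.6281, 0.2223, 0.1091]
ee_rot: [[0.049, -0.999, -0.002], [-0.999, -0.049, -0.001], [0.001, 0.002, -1.0]]
wrist_force: [-0.4, 0.2, -1.3]
gripper_width: 0.562
gripper_force: 30.0
```

Request:
servo_tool([
  [[1,-20,1,0,0,0,-0.14],[1,-40,2,0,0,0,-0.28],[1,-60,3,0,0,0,-0.4],[1,-75,4,0,0,0,-0.5],[1,-83,4,0,0,0,-0.568]],
])

```text
time_s: 20.3
tcp_pos: [0.6204, 0.3058, 0.1088]
ee_rot: [[0.578, -0.816, -0.002], [-0.816, -0.578, -0.001], [-0.0, 0.002, -1.0]]
wrist_force: [0.8, -0.4, -1.8]
gripper_width: 0.558
gripper_force: 30.0
```

Request:
servo_tool([
  [[1,0,0,5,0,0,0],[1,0,0,15,0,0,0],[1,0,0,28,0,0,0],[1,0,0,38,0,0,0],[1,0,0,45,0,0,0]],
])

```text
time_s: 20.8
tcp_pos: [0.6205, 0.3036, 0.0632]
ee_rot: [[0.574, -0.819, -0.002], [-0.819, -0.574, -0.002], [-0.0, 0.003, -1.0]]
wrist_force: [0.1, 0.2, -2.3]
gripper_width: 0.563
gripper_force: 30.0
```

Request:
servo_tool([
  [[1,0,0,0,0,0,0],[1,0,0,0,0,0,0],[1,0,0,0,0,0,0],[1,0,0,0,0,0,0],[1,0,0,0,0,0,0]],
])

```text
time_s: 21.3
tcp_pos: [0.6214, 0.3049, 0.0658]
ee_rot: [[0.575, -0.818, 0.001], [-0.818, -0.575, 0.001], [-0.0, -0.001, -1.0]]
wrist_force: [-0.4, -1.1, -2.5]
gripper_width: 0.565
gripper_force: 30.0
```

```bash
python3 - <<'E'
from h import *
s=r.sense(); print(s["tcp_pos"],s["gripper_width"],s["wrist_force"],s["joints"].round(0))
c=snap("wrist","wrist10"); t=snap("top","top10")
go([.6205,.305,-.0018],-55)
p,R=s["tcp_pos"],s["ee_rot"]
print("ring top centre pred",proj(c,p+R@[0,0,-.034]),"spigot foot",proj(c,np.array([.6205,.305,.01])),"tip",proj(c,np.array([.6205,.305,.04])))
g=cv2.cvtColor(c["pixels"],cv2.COLOR_RGB2GRAY)
for v in range(200,316,6): print(v,g[v,250:390:5].tolist())
E
```

```text
[0.62138033 0.30485346 0.06582708] 0.565006289889528 [-0.36042991 -1.1166846  -2.49249593] [ 39.  34.   1.   0. -57.  -4.]
call 1 [-0.6  0.5 67.4] [-0.001  0.     0.001]
ring top centre pred [316.124174   301.59840926] spigot foot [316.75524691 248.41612298] tip [316.90246411 261.94798386]
200 [204, 208, 209, 207, 211, 215, 214, 219, 219, 221, 225, 228, 227, 227, 228, 226, 225, 225, 226, 224, 222, 220, 221, 220, 218, 218, 217, 217]
206 [207, 203, 203, 206, 212, 217, 217, 214, 218, 228, 205, 227, 227, 227, 227, 226, 225, 225, 224, 223, 219, 218, 220, 221, 221, 220, 220, 78]
212 [206, 202, 195, 201, 216, 218, 213, 213, 214, 228, 227, 225, 78, 79, 79, 219, 224, 225, 223, 221, 219, 220, 220, 221, 222, 221, 221, 80]
218 [208, 210, 209, 212, 212, 211, 214, 215, 225, 83, 80, 86, 86, 87, 87, 86, 82, 97, 223, 219, 217, 218, 219, 220, 221, 220, 185, 83]
224 [212, 212, 208, 214, 212, 207, 203, 216, 80, 85, 86, 84, 86, 86, 86, 86, 86, 86, 80, 220, 218, 219, 220, 219, 219, 220, 220, 82]
230 [215, 220, 222, 213, 205, 198, 199, 96, 85, 84, 84, 85, 85, 85, 84, 83, 84, 84, 84, 78, 221, 220, 219, 218,
[... 1233 characters left out ...]
, 227, 161, 199, 169, 72, 74, 72, 71, 70]
290 [67, 70, 72, 69, 192, 200, 156, 227, 228, 228, 227, 227, 227, 226, 226, 227, 227, 227, 227, 227, 127, 195, 197, 97, 71, 72, 68, 69]
296 [69, 69, 69, 69, 196, 196, 111, 158, 227, 227, 227, 227, 226, 227, 227, 226, 226, 226, 226, 228, 101, 166, 194, 109, 70, 70, 69, 67]
302 [67, 67, 65, 65, 191, 176, 112, 94, 226, 228, 227, 227, 227, 226, 227, 227, 227, 227, 227, 108, 103, 167, 196, 92, 67, 68, 68, 68]
308 [64, 66, 65, 65, 194, 195, 161, 95, 99, 226, 227, 227, 226, 226, 226, 227, 226, 226, 112, 106, 105, 171, 195, 78, 66, 66, 67, 65]
314 [85, 85, 87, 86, 87, 87, 89, 90, 89, 90, 90, 90, 91, 90, 89, 91, 89, 90, 89, 88, 88, 89, 87, 86, 86, 86, 86, 86]
```

The foot, spigot and ring all line up on u≈317. I lower the ring.

Request:
servo_tool([
  [[1,-0.5,0.5,5,0,0,0],[1,-0.5,0.5,14,0,0,0],[1,-0.5,0.5,23,0,0,0],[1,-0.5,0.5,31,0,0,0],[1,-0.5,0.5,37,0,0,0]],
])

```text
time_s: 21.9
tcp_pos: [0.6199, 0.3044, 0.0267]
ee_rot: [[0.574, -0.819, -0.002], [-0.819, -0.574, -0.001], [-0.0, 0.002, -1.0]]
wrist_force: [-0.6, -0.1, -0.9]
gripper_width: 0.566
gripper_force: 30.0
```

Request:
servo_tool([
  [[1,0,0,6,0,0,0],[1,0,0,12,0,0,0],[1,0,0,18,0,0,0],[1,0,0,23,0,0,0],[1,0,0,26,0,0,0]],
])

```text
time_s: 22.4
tcp_pos: [0.6203, 0.3046, 0.0016]
ee_rot: [[0.574, -0.819, -0.001], [-0.819, -0.574, -0.0], [-0.0, 0.001, -1.0]]
wrist_force: [0.1, 1.1, -1.7]
gripper_width: 0.557
gripper_force: 30.0
```

Request:
servo_tool([
  [[1,0,0,1,0,0,0],[1,0,0,2,0,0,0],[1,0,0,3,0,0,0],[1,0,0,4,0,0,0],[1,0,0,4,0,0,0]],
])

```text
time_s: 22.9
tcp_pos: [0.6206, 0.3048, -0.0016]
ee_rot: [[0.575, -0.818, 0.0], [-0.818, -0.575, 0.0], [0.0, -0.0, -1.0]]
wrist_force: [-0.2, -0.1, -1.7]
gripper_width: 0.561
gripper_force: 30.0
```

Request:
servo_tool([
  [[1,0,0,0.5,0,0,0],[1,0,0,1,0,0,0],[1,0,0,1.5,0,0,0],[1,0,0,1.5,0,0,0],[1,0,0,1.5,0,0,0]],
])

```text
time_s: 23.4
tcp_pos: [0.6206, 0.3049, -0.0017]
ee_rot: [[0.575, -0.818, 0.001], [-0.818, -0.575, 0.0], [0.0, -0.001, -1.0]]
wrist_force: [-3.6, -1.1, 5.0]
gripper_width: 0.556
gripper_force: 30.0
```

Contact came at exactly the expected height. I release, rise, and plan the small ring with a 10° lean away from the flap.

Request:
servo_tool([
  [[0.4,0,0,-1,0,0,0],[0.35,0,0,-1,0,0,0],[0.3,0,0,-1,0,0,0],[0.3,0,0,-1,0,0,0],[0.3,0,0,-1,0,0,0]],
])

```text
time_s: 23.9
tcp_pos: [0.6205, 0.3048, -0.0025]
ee_rot: [[0.574, -0.819, -0.0], [-0.819, -0.574, -0.0], [-0.0, 0.0, -1.0]]
wrist_force: [-0.8, -0.2, 0.1]
gripper_width: 0.693
gripper_force: 0.0
```

Request:
servo_tool([
  [[0.3,0,0,-10,0,0,0],[0.3,0,0,-35,0,0,0],[0.3,0,0,-70,0,0,0],[0.4,0,0,-105,0,0,0],[0.45,0,0,-125,0,0,0]],
])

```text
time_s: 24.4
tcp_pos: [0.622, 0.3056, 0.1274]
ee_rot: [[0.575, -0.818, 0.005], [-0.818, -0.575, 0.003], [0.001, -0.006, -1.0]]
wrist_force: [0.9, 0.6, 0.4]
gripper_width: 0.599
gripper_force: 0.0
```

```bash
cat >> h.py <<'E'
OFF=.022
def tip(T,psi,lean=0): return np.array(T)+OFF*pose(psi,lean)[:,2]
E
python3 - <<'E'
from h import *
s=r.sense(); print(s["tcp_pos"],s["gripper_width"],s["wrist_force"])
c=snap("wrist","wrist11")
R=pose(-90,10); F=tip([.556,.1445,.013],-90,10); print(F,F-.13*R[:,2])
go(F-.13*R[:,2],-90,10,2)
# check ring seated: bright ring outline vs prediction
g=cv2.cvtColor(c["pixels"],cv2.COLOR_RGB2GRAY)
for z,rr in((.032,.025),(.010,.026)):
    p=np.array([proj(c,np.array([.6205+rr*np.cos(t),.305+rr*np.sin(t),z])) for t in np.linspace(0,6.28,60)]); print(z,p.min(0).round(),p.max(0).round())
P=proj(c,np.array([.6205,.305,.032])).astype(int); print(P)
for v in range(P[1]-50,P[1]+50,6): print(v,g[v,P[0]-60:P[0]+61:6].tolist())
E
```

```text
[0.62202716 0.30557647 0.12741749] 0.5993283510374058 [0.92128156 0.58425995 0.38002465]
[ 0.556       0.14067974 -0.00866577] [0.556      0.163254   0.11935924]
call 1 [39.1 68.8  4.9] [-0.032  0.086  0.305]
call 2 [57.2 53.7 11.1] [-0.032  0.086  0.305]
0.032 [289. 206.] [348. 262.]
0.01 [290. 200.] [347. 255.]
[318 234]
184 [209, 209, 218, 208, 214, 212, 218, 216, 230, 228, 227, 228, 227, 227, 226, 224, 221, 219, 218, 218, 217]
190 [209, 206, 215, 211, 206, 210, 214, 216, 159, 229, 228, 227, 226, 226, 225, 221, 221, 221, 218, 220, 84]
196 [209, 210, 204, 213, 216, 221, 218, 228, 228, 228, 227, 227, 225, 225, 222, 219, 221, 222, 221, 93, 90]
202 [207, 208, 207, 216, 217, 218, 221, 228, 84, 91, 94, 87, 80, 225, 221, 219, 221, 222, 222, 83, 90]
208 [203, 194, 207, 219, 211, 213, 218, 90, 153, 183, 185, 181, 134, 86, 220, 220, 220, 221, 221, 84, 88]
214 [210, 210, 214, 211, 217, 216, 88, 185, 205, 151, 156, 155, 210, 181, 135, 222, 220, 220, 221, 222, 88]
220 [206, 210, 213, 211, 209, 216, 178, 213, 88, 140, 139, 109, 89, 188, 174, 222, 221, 221, 222, 223, 157]
226 [219, 224, 215, 201
[... 361 characters left out ...]
, 88, 118, 203, 224, 224, 223, 222, 222, 224]
250 [215, 215, 215, 213, 229, 228, 207, 201, 116, 116, 119, 120, 122, 198, 181, 225, 225, 225, 225, 224, 225]
256 [213, 214, 216, 215, 131, 229, 230, 188, 201, 183, 185, 189, 202, 163, 228, 227, 226, 227, 227, 227, 228]
262 [210, 216, 211, 230, 230, 230, 229, 230, 228, 218, 162, 198, 228, 228, 228, 228, 229, 228, 228, 229, 228]
268 [215, 211, 208, 229, 229, 228, 229, 229, 229, 229, 229, 229, 228, 228, 230, 230, 229, 228, 229, 229, 228]
274 [206, 209, 212, 159, 229, 228, 229, 229, 229, 228, 229, 229, 229, 230, 229, 229, 229, 228, 228, 229, 93]
280 [76, 75, 228, 228, 227, 227, 228, 229, 228, 228, 229, 228, 228, 229, 228, 228, 228, 227, 227, 79, 79]
```

The large ring lies flat on its foot: its outline matches (289–348, 206–262). I move to the small ring's pre-approach.

Request:
servo_tool([
  [[0.46,8,14,1,-0.006,0.017,0.06],[0.46,16,28,2,-0.012,0.034,0.12],[0.46,24,41,3,-0.019,0.052,0.18],[0.46,31,55,4,-0.025,0.069,0.245],[0.46,39,69,5,-0.032,0.086,0.305]],
])

```text
time_s: 24.95
tcp_pos: [0.5861, 0.2327, 0.1181]
ee_rot: [[0.299, -0.954, 0.01], [-0.95, -0.299, -0.091], [0.09, 0.018, -0.996]]
wrist_force: [0.5, -0.3, 1.0]
gripper_width: 0.539
gripper_force: 0.0
```

Request:
servo_tool([
  [[0.46,15,15,3,-0.008,0.022,0.08],[0.46,30,29,6,-0.017,0.045,0.16],[0.46,43,41,9,-0.025,0.065,0.23],[0.46,52,49,10,-0.03,0.08,0.28],[0.46,57,54,11,-0.032,0.086,0.305]],
])

```text
time_s: 25.45
tcp_pos: [0.5519, 0.1612, 0.1132]
ee_rot: [[-0.0, -1.0, -0.009], [-0.984, 0.002, -0.18], [0.18, 0.009, -0.984]]
wrist_force: [0.1, 0.5, 0.3]
gripper_width: 0.54
gripper_force: 0.0
```

Request:
servo_tool([
  [[0.46,0,0,0,0,0,0],[0.46,0,0,0,0,0,0],[0.46,0,0,0,0,0,0],[0.46,0,0,0,0,0,0],[0.46,0,0,0,0,0,0]],
])

```text
time_s: 25.95
tcp_pos: [0.5524, 0.1621, 0.1128]
ee_rot: [[0.001, -1.0, -0.009], [-0.984, 0.0, -0.179], [0.179, 0.009, -0.984]]
wrist_force: [-0.5, 0.6, -0.0]
gripper_width: 0.541
gripper_force: 0.0
```

```bash
python3 - <<'E'
from h import *
s=r.sense(); print(s["tcp_pos"],s["gripper_width"],s["ee_rot"].round(3).tolist())
c=snap("wrist","wrist12"); g=cv2.cvtColor(c["pixels"],cv2.COLOR_RGB2GRAY)
for n,(x,y,z) in dict(ring=(.556,.1445,.011),carr=(.4865,.1453,.009),flapc=(.55,.1185,.178)).items(): print(n,proj(c,np.array([x,y,z])).round(0))
P=proj(c,np.array([.556,.1445,.011])).astype(int)
e=blob(c,g<200,P[0],P[1],36); print(e,ray(c,*e[0],.011))
p=np.array([proj(c,np.array([.556+.019*np.cos(t),.1445+.019*np.sin(t),z])) for z in(0,.022) for t in np.linspace(0,6.28,60)]); print(p.min(0),p.max(0))
for v in range(P[1]-36,P[1]+37,6): print(v,g[v,P[0]-42:P[0]+43:6].tolist())
print(tip([.556,.1445,.013],-90,10)); go(tip([.556,.1445,.013],-90,10),-90,10)
E
```

```text
[0.55235457 0.16212625 0.11281657] 0.5413790774054779 [[0.001, -1.0, -0.009], [-0.984, 0.0, -0.179], [0.179, 0.009, -0.984]]
ring [311. 232.]
carr [390. 233.]
flapc [325. 197.]
((309.01434326171875, 233.08436584472656), (44.47445297241211, 47.866981506347656), 57.02611541748047) [0.55772596 0.14512561 0.011     ]
[288.42741794 210.49912824] [333.38794629 255.61866104]
196 [219, 218, 216, 219, 220, 219, 217, 216, 187, 190, 190, 190, 190, 190, 188]
202 [218, 218, 216, 217, 218, 219, 217, 214, 196, 209, 209, 210, 210, 209, 210]
208 [219, 219, 217, 217, 217, 217, 216, 213, 209, 210, 209, 213, 216, 217, 216]
214 [219, 218, 218, 216, 216, 196, 202, 203, 206, 182, 210, 213, 217, 217, 84]
220 [218, 219, 219, 216, 178, 206, 155, 184, 160, 205, 179, 214, 217, 218, 171]
226 [220, 219, 219, 216, 204, 148, 212, 211, 210, 168, 210, 217, 217, 93, 172]
232 [218, 218, 219, 216, 202, 176, 211, 210, 211, 165, 206, 218, 219, 80, 170]
238 [216, 217, 217, 216, 202, 130, 210, 206, 205, 177, 206, 214, 210, 84, 170]
244 [212, 212, 210, 208, 181, 206, 124, 107, 144, 207, 150, 216, 218, 165, 170]
250 [212, 212, 211, 210, 207, 185, 206, 206, 200, 149, 216, 218, 219, 218, 160]
256 [214, 213, 213, 214, 216, 216, 216, 218, 217, 218, 218, 218, 218, 218, 111]
262 [217, 216, 216, 216, 218, 218, 218, 219, 219, 218, 218, 218, 218, 218, 217]
268 [218, 217, 217, 218, 217, 217, 217, 218, 218, 219, 218, 217, 217, 216, 216]
[ 0.556       0.14067974 -0.00866577]
call 1 [ -0.8  -4.8 123.3] [ 0.009 -0.006  0.001]
```

The ring measures (0.5575,0.145). I descend along the leaning tool axis.

Request:
servo_tool([
  [[0.46,-0.5,-3,10,0.005,-0.003,0],[0.46,-1,-6,30,0.009,-0.006,0],[0.46,-1,-6,55,0.009,-0.006,0],[0.46,-1,-6,80,0.009,-0.006,0],[0.46,-1,-6,98,0.009,-0.006,0]],
])

```text
time_s: 26.5
tcp_pos: [0.5563, 0.1443, 0.0139]
ee_rot: [[0.001, -1.0, -0.002], [-0.985, -0.001, -0.175], [0.175, 0.003, -0.985]]
wrist_force: [-0.2, 0.1, -0.6]
gripper_width: 0.538
gripper_force: 0.0
```

Request:
servo_tool([
  [[0.46,0,0,7,0,0,0],[0.46,0,0,13,0,0,0],[0.46,0,0,17,0,0,0],[0.46,0,0,20,0,0,0],[0.46,0,0,20,0,0,0]],
])

```text
time_s: 27.0
tcp_pos: [0.5575, 0.1419, -0.0032]
ee_rot: [[0.001, -1.0, 0.0], [-0.985, -0.001, -0.173], [0.173, -0.0, -0.985]]
wrist_force: [-0.4, -0.5, 0.1]
gripper_width: 0.541
gripper_force: 0.0
```

```bash
python3 - <<'E'
from h import *
s=r.sense(); print(s["tcp_pos"],s["gripper_width"],s["ee_rot"].round(3).tolist())
go(tip([.5575,.1447,.012],-90,10),-90,10)
c=snap("wrist","wrist13"); g=cv2.cvtColor(c["pixels"],cv2.COLOR_RGB2GRAY)
p=np.array([proj(c,np.array([.5575+.019*np.cos(t),.1447+.019*np.sin(t),z])) for z in(0,.022) for t in np.linspace(0,6.28,60)]); print(p.min(0),p.max(0))
for v in range(200,316,6): print(v,g[v,240:395:6].tolist())
E
```

```text
[ 0.55749286  0.14191686 -0.00324987] 0.54141397155894 [[0.001, -1.0, 0.0], [-0.985, -0.001, -0.173], [0.173, -0.0, -0.985]]
call 1 [-0.1 -0.   6.5] [-0.     0.     0.001]
[279.73701764 248.53545153] [353.68584475 326.50990196]
200 [188, 189, 188, 187, 187, 187, 187, 185, 186, 186, 183, 182, 181, 180, 178, 178, 177, 160, 160, 160, 160, 160, 159, 159, 160, 159]
206 [189, 189, 188, 187, 187, 186, 186, 186, 187, 187, 184, 184, 183, 183, 179, 178, 177, 179, 160, 159, 161, 160, 160, 159, 160, 158]
212 [189, 189, 188, 186, 187, 186, 187, 187, 188, 188, 186, 185, 184, 183, 180, 177, 177, 177, 161, 160, 159, 160, 160, 161, 159, 159]
218 [188, 188, 188, 187, 186, 186, 188, 188, 189, 188, 186, 186, 185, 184, 181, 178, 178, 177, 160, 159, 160, 160, 160, 160, 160, 159]
224 [189, 187, 187, 188, 186, 185, 185, 189, 189, 188, 187, 185, 185, 184, 181, 178, 177, 176, 161, 160, 159, 160, 160, 160, 160, 159]
230 [188, 187, 187, 187, 186, 185, 184, 187, 188, 189, 187, 185, 183, 182, 180, 177, 177, 178, 160, 159, 159, 160, 160, 160, 158, 160]
236 [187, 186, 187, 186, 184, 184, 184, 186, 186, 186, 187, 18
[... 1065 characters left out ...]
176, 176, 175, 176, 176, 178, 158, 159, 172, 159, 159, 159, 159, 160, 158, 159]
290 [180, 54, 55, 58, 56, 142, 183, 143, 165, 124, 79, 175, 175, 173, 172, 175, 90, 146, 168, 159, 159, 159, 159, 159, 159, 159]
296 [52, 52, 54, 55, 55, 104, 178, 143, 166, 128, 79, 139, 171, 167, 169, 96, 92, 161, 168, 156, 159, 159, 159, 158, 159, 158]
302 [50, 51, 55, 53, 53, 73, 174, 169, 167, 169, 129, 78, 81, 84, 87, 89, 147, 167, 165, 127, 159, 159, 158, 158, 159, 159]
308 [48, 50, 51, 50, 50, 52, 173, 170, 135, 162, 169, 140, 86, 87, 94, 147, 167, 161, 125, 109, 158, 157, 158, 159, 159, 158]
314 [68, 70, 69, 70, 70, 72, 72, 72, 73, 72, 73, 74, 74, 73, 74, 74, 74, 75, 74, 76, 159, 158, 158, 158, 159, 159]
```

The ring sits between the fingers as predicted (u 280–354). The right side is hidden by the flap. I go down the last 7 mm and close.

Request:
servo_tool([
  [[0.46,0,0,2,0,0,0],[0.46,0,0,4,0,0,0],[0.46,0,0,6,0,0,0],[0.46,0,0,7,0,0,0],[0.46,0,0,7,0,0,0]],
])

```text
time_s: 27.55
tcp_pos: [0.5572, 0.1405, -0.0106]
ee_rot: [[0.001, -1.0, -0.0], [-0.985, -0.001, -0.174], [0.174, 0.001, -0.985]]
wrist_force: [-0.5, -0.1, 0.3]
gripper_width: 0.543
gripper_force: 0.0
```

Request:
servo_tool([
  [[0.5,0,0,0,0,0,0],[0.55,0,0,0,0,0,0],[0.6,0,0,0,0,0,0],[0.7,0,0,0,0,0,0],[0.8,0,0,0,0,0,0]],
])

```text
time_s: 28.05
tcp_pos: [0.5572, 0.1405, -0.0103]
ee_rot: [[0.001, -1.0, -0.0], [-0.985, -0.001, -0.174], [0.174, 0.0, -0.985]]
wrist_force: [-1.3, 0.1, 0.3]
gripper_width: 0.421
gripper_force: 30.0
```

The small ring is gripped (36.6 mm). I back off along the tool axis.

Request:
servo_tool([
  [[1,0,0,-2,0,0,0],[1,0,0,-8,0,0,0],[1,0,0,-20,0,0,0],[1,0,0,-35,0,0,0],[1,0,0,-52,0,0,0]],
])

```text
time_s: 28.55
tcp_pos: [0.5574, 0.1498, 0.042]
ee_rot: [[0.001, -1.0, 0.0], [-0.985, -0.001, -0.173], [0.173, 0.0, -0.985]]
wrist_force: [-0.5, -0.3, -1.6]
gripper_width: 0.417
gripper_force: 30.0
```

Request:
servo_tool([
  [[1,0,0,-18,0,0,0],[1,0,0,-36,0,0,0],[1,0,0,-54,0,0,0],[1,0,0,-68,0,0,0],[1,0,0,-78,0,0,0]],
])

```text
time_s: 29.05
tcp_pos: [0.5578, 0.1638, 0.1199]
ee_rot: [[0.001, -1.0, 0.002], [-0.985, -0.001, -0.172], [0.172, -0.002, -0.985]]
wrist_force: [0.2, -0.4, -1.9]
gripper_width: 0.42
gripper_force: 30.0
```

```bash
python3 - <<'E'
from h import *
s=r.sense(); print(s["tcp_pos"],s["gripper_width"],s["wrist_force"])
go([.5778,.2422,.09],-68,10,1)
E
```

```text
[0.55783196 0.1638086  0.11985826] 0.4200722725416723 [ 0.20002266 -0.43084818 -1.8632116 ]
call 1 [-82.3 -20.   16. ] [ 0.064  0.001 -0.377]
```

Request:
servo_tool([
  [[1,-8,-2,2,0.007,0,-0.04],[1,-22,-5,4,0.018,0,-0.1],[1,-38,-9,7,0.03,0,-0.175],[1,-56,-14,11,0.044,0,-0.255],[1,-70,-17,14,0.054,0,-0.32]],
])

```text
time_s: 29.55
tcp_pos: [0.5738, 0.2305, 0.0902]
ee_rot: [[0.32, -0.946, 0.052], [-0.931, -0.325, -0.166], [0.174, 0.004, -0.985]]
wrist_force: [0.1, 0.2, -0.8]
gripper_width: 0.423
gripper_force: 30.0
```

Request:
servo_tool([
  [[1,0,0,0,0,0,0],[1,0,0,0,0,0,0],[1,0,0,0,0,0,0],[1,0,0,0,0,0,0],[1,0,0,0,0,0,0]],
])

```text
time_s: 30.05
tcp_pos: [0.5744, 0.2292, 0.0921]
ee_rot: [[0.315, -0.948, 0.053], [-0.933, -0.319, -0.165], [0.173, 0.002, -0.985]]
wrist_force: [-0.4, 0.0, -1.2]
gripper_width: 0.421
gripper_force: 30.0
```

```bash
python3 - <<'E'
from h import *
s=r.sense(); print(s["tcp_pos"],s["gripper_width"],s["wrist_force"])
go([.5778,.2422,.065],-68,10,1)
c=snap("wrist","wrist14"); g=cv2.cvtColor(c["pixels"],cv2.COLOR_RGB2GRAY)
P=proj(c,np.array([.5765,.2462,.01])).astype(int);print("foot",P,"tip",proj(c,np.array([.5765,.2462,.04])))
p=np.array([proj(c,np.array([.5765+.021*np.cos(t),.2462+.021*np.sin(t),z])) for z in(0,.01) for t in np.linspace(0,6.28,60)]); print(p.min(0),p.max(0))
for v in range(P[1]-36,316,5): print(v,g[v,P[0]-50:P[0]+51:4].tolist())
E
```

```text
[0.57435881 0.22923548 0.09206892] 0.4209914928797279 [-0.42830314  0.01983034 -1.19528176]
call 1 [-15.7  -7.5  24.7] [ 0.012  0.001 -0.058]
foot [306 273] tip [305.87530183 281.48800268]
[281.43913561 246.77755318] [332.103039   298.16199961]
237 [231, 231, 230, 230, 230, 229, 227, 227, 227, 226, 225, 225, 225, 225, 226, 227, 228, 229, 230, 229, 230, 230, 231, 231, 230, 231]
242 [231, 231, 229, 226, 227, 227, 225, 226, 226, 225, 224, 224, 225, 224, 224, 225, 226, 227, 228, 229, 229, 230, 232, 231, 231, 231]
247 [230, 229, 227, 225, 225, 226, 226, 225, 223, 224, 225, 221, 140, 177, 220, 224, 223, 225, 226, 227, 229, 230, 230, 230, 231, 231]
252 [228, 226, 225, 224, 226, 225, 225, 224, 223, 89, 91, 98, 97, 97, 104, 100, 104, 222, 224, 225, 228, 228, 230, 230, 231, 230]
257 [226, 225, 223, 223, 224, 223, 223, 223, 85, 96, 98, 157, 191, 127, 126, 139, 122, 131, 186, 138, 226, 227, 228, 230, 231, 230]
262 [225, 224, 223, 222, 221, 221, 221, 86, 94, 141, 127, 187, 190, 216, 218, 219, 216, 214, 186, 180, 126, 165, 227, 229, 231, 231]
267 [224, 223, 223, 222, 221, 221, 222, 92, 187, 187, 2
[... 492 characters left out ...]
181, 215, 218, 161, 93, 84, 84, 84, 84, 83, 85, 81, 222, 222, 152, 181, 219, 219, 143, 77]
292 [70, 71, 70, 75, 73, 72, 191, 216, 213, 159, 100, 82, 82, 82, 82, 83, 81, 222, 222, 223, 111, 185, 216, 215, 144, 75]
297 [69, 67, 73, 72, 72, 69, 184, 210, 210, 163, 99, 107, 88, 95, 148, 222, 222, 221, 222, 197, 113, 184, 214, 215, 141, 71]
302 [66, 70, 71, 70, 68, 67, 173, 211, 211, 167, 101, 99, 153, 222, 221, 222, 222, 222, 121, 114, 134, 187, 215, 214, 134, 70]
307 [64, 68, 68, 69, 64, 67, 166, 209, 214, 198, 167, 101, 104, 105, 107, 112, 115, 115, 114, 117, 189, 213, 212, 213, 91, 69]
312 [80, 81, 82, 82, 82, 82, 83, 82, 82, 83, 83, 83, 84, 85, 85, 85, 83, 84, 84, 84, 83, 84, 84, 85, 84, 84]
```

The spigot tip shows through the ring's bore at (304,282), as predicted. I align and lower vertically.

Request:
servo_tool([
  [[1,-5,-3,7,0.004,0,-0.02],[1,-11,-6,15,0.008,0,-0.04],[1,-15,-8,22,0.012,0,-0.058],[1,-16,-8.5,25,0.012,0,-0.058],[1,-16,-8.5,25,0.012,0,-0.058]],
])

```text
time_s: 30.6
tcp_pos: [0.5781, 0.243, 0.0632]
ee_rot: [[0.37, -0.927, 0.063], [-0.913, -0.376, -0.162], [0.174, 0.003, -0.985]]
wrist_force: [-0.0, 0.5, -1.6]
gripper_width: 0.419
gripper_force: 30.0
```

```bash
python3 - <<'E'
from h import *
s=r.sense(); print(s["tcp_pos"],s["ee_rot"].round(3).tolist())
c=snap("wrist","wrist15"); g=cv2.cvtColor(c["pixels"],cv2.COLOR_RGB2GRAY)
P=proj(c,np.array([.5765,.2462,.04])).astype(int);print("tip",P)
cen=np.array(s["tcp_pos"])+s["ee_rot"]@pose(-90,10).T@np.array([.0003,.0042,.0323]); print("ring top centre",cen,proj(c,cen))
for v in range(262,316,4): print(v,g[v,264:370:4].tolist())
go([.5775,.2422,.020],-68,10); go([.5775,.2422,.001],-68,10)
E
```

```text
[0.5780748  0.24297961 0.06317189] [[0.37, -0.927, 0.063], [-0.913, -0.376, -0.162], [0.174, 0.003, -0.985]]
tip [316 273]
ring top centre [0.57685745 0.24702189 0.09547047] [315.83957137 297.39285093]
262 [223, 224, 225, 224, 224, 223, 85, 140, 125, 188, 190, 216, 218, 218, 216, 215, 187, 180, 126, 108, 222, 223, 223, 224, 227, 229, 230]
266 [222, 224, 224, 225, 223, 224, 128, 186, 189, 216, 216, 218, 217, 217, 220, 219, 216, 216, 180, 147, 219, 223, 222, 224, 226, 228, 229]
270 [223, 223, 224, 224, 224, 224, 185, 208, 216, 217, 218, 214, 205, 191, 202, 214, 215, 216, 215, 191, 147, 224, 224, 225, 227, 229, 229]
274 [75, 75, 223, 223, 225, 174, 201, 216, 218, 215, 160, 156, 190, 241, 90, 160, 166, 214, 217, 218, 180, 203, 224, 226, 228, 77, 78]
278 [75, 74, 77, 77, 219, 186, 216, 217, 200, 160, 85, 85, 85, 86, 87, 85, 86, 174, 218, 216, 213, 171, 102, 79, 79, 76, 76]
282 [73, 75, 76, 76, 151, 216, 216, 216, 159, 84, 85, 85, 85, 84, 84, 83, 84, 84, 170, 210, 214, 199, 91, 78, 77, 74, 74]
286 [71, 75, 74, 76, 181, 214, 218, 165, 155, 82, 84, 82, 83, 84, 82, 83, 81, 81, 182, 194, 218, 
[... 309 characters left out ...]
208, 209, 163, 98, 154, 222, 222, 223, 222, 222, 222, 222, 124, 113, 183, 214, 215, 141, 70, 73, 73, 74]
302 [69, 70, 67, 67, 172, 209, 210, 168, 100, 99, 155, 222, 223, 223, 223, 223, 120, 113, 133, 187, 215, 214, 133, 69, 70, 72, 72]
306 [68, 68, 65, 66, 169, 209, 212, 177, 167, 100, 105, 106, 111, 138, 115, 116, 114, 113, 190, 208, 211, 213, 92, 70, 68, 70, 71]
310 [66, 68, 63, 64, 68, 207, 212, 206, 168, 160, 105, 107, 107, 111, 112, 114, 114, 184, 185, 210, 210, 169, 68, 67, 69, 69, 69]
314 [94, 94, 94, 94, 94, 94, 96, 95, 96, 97, 96, 96, 96, 97, 97, 97, 97, 96, 96, 96, 96, 96, 94, 95, 95, 96, 94]
call 1 [-7.1  1.1 43.2] [0.002 0.    0.001]
call 1 [-10.4   1.1  61.9] [0.002 0.    0.001]
```

Request:
servo_tool([
  [[1,-1,0.5,6,0,0,0],[1,-2.5,1,15,0,0,0],[1,-4,1,25,0,0,0],[1,-6,1,35,0,0,0],[1,-7,1,43,0,0,0]],
])

```text
time_s: 31.15
tcp_pos: [0.5774, 0.2419, 0.0193]
ee_rot: [[0.37, -0.927, 0.063], [-0.913, -0.375, -0.162], [0.173, 0.002, -0.985]]
wrist_force: [0.4, -0.6, -2.5]
gripper_width: 0.421
gripper_force: 30.0
```

Request:
servo_tool([
  [[1,-0.9,0,5,0,0,0],[1,-1.7,0,10,0,0,0],[1,-2.5,0,14,0,0,0],[1,-3,0,17,0,0,0],[1,-3,0,17,0,0,0]],
])

```text
time_s: 31.65
tcp_pos: [0.5776, 0.2421, 0.0032]
ee_rot: [[0.37, -0.927, 0.064], [-0.913, -0.375, -0.161], [0.173, 0.001, -0.985]]
wrist_force: [-0.5, -1.0, -1.7]
gripper_width: 0.415
gripper_force: 30.0
```

Request:
servo_tool([
  [[1,-0.1,0,0.5,0,0,0],[1,-0.2,0,1,0,0,0],[1,-0.3,0,1.5,0,0,0],[1,-0.4,0,2,0,0,0],[1,-0.4,0,2,0,0,0]],
])

```text
time_s: 32.15
tcp_pos: [0.5778, 0.2423, 0.0015]
ee_rot: [[0.37, -0.927, 0.064], [-0.913, -0.375, -0.161], [0.173, 0.001, -0.985]]
wrist_force: [0.5, -0.4, -0.9]
gripper_width: 0.421
gripper_force: 30.0
```

Request:
servo_tool([
  [[1,-0.1,0,0.5,0,0,0],[1,-0.2,0,1,0,0,0],[1,-0.3,0,1.5,0,0,0],[1,-0.3,0,1.5,0,0,0],[1,-0.3,0,1.5,0,0,0]],
])

```text
time_s: 32.65
tcp_pos: [0.5778, 0.2424, -0.0001]
ee_rot: [[0.37, -0.927, 0.064], [-0.913, -0.375, -0.161], [0.173, 0.001, -0.985]]
wrist_force: [-0.2, -0.2, -2.4]
gripper_width: 0.421
gripper_force: 30.0
```

Request:
servo_tool([
  [[1,-0.1,0,0.5,0,0,0],[1,-0.2,0,1,0,0,0],[1,-0.2,0,1,0,0,0],[1,-0.2,0,1,0,0,0],[1,-0.2,0,1,0,0,0]],
])

```text
time_s: 33.15
tcp_pos: [0.5779, 0.2424, -0.0003]
ee_rot: [[0.37, -0.927, 0.065], [-0.913, -0.376, -0.161], [0.173, 0.0, -0.985]]
wrist_force: [-3.0, -0.5, 5.0]
gripper_width: 0.421
gripper_force: 30.0
```

Contact. I release, back out, and plan the bush with a 12° lean.

Request:
servo_tool([
  [[0.52,0.2,0,-1,0,0,0],[0.48,0.2,0,-1,0,0,0],[0.42,0.2,0,-1,0,0,0],[0.42,0.2,0,-1,0,0,0],[0.42,0.2,0,-1,0,0,0]],
])

```text
time_s: 33.65
tcp_pos: [0.5778, 0.2423, -0.0003]
ee_rot: [[0.37, -0.927, 0.064], [-0.913, -0.375, -0.161], [0.173, 0.001, -0.985]]
wrist_force: [-0.2, -0.4, 0.7]
gripper_width: 0.571
gripper_force: 0.0
```

Request:
servo_tool([
  [[0.42,1,0,-8,0,0,0],[0.42,5,0,-30,0,0,0],[0.42,11,0,-62,0,0,0],[0.42,17,0,-95,0,0,0],[0.42,20,0,-115,0,0,0]],
])

```text
time_s: 34.15
tcp_pos: [0.579, 0.2434, 0.1204]
ee_rot: [[0.37, -0.927, 0.068], [-0.913, -0.376, -0.158], [0.172, -0.004, -0.985]]
wrist_force: [-0.1, 0.9, 0.9]
gripper_width: 0.584
gripper_force: 0.0
```

```bash
python3 - <<'E'
from h import *
s=r.sense(); print(s["tcp_pos"],s["gripper_width"])
c=snap("wrist","wrist16"); g=cv2.cvtColor(c["pixels"],cv2.COLOR_RGB2GRAY)
p=np.array([proj(c,np.array([.5765+.019*np.cos(t),.2462+.019*np.sin(t),z])) for z in(.01,.032) for t in np.linspace(0,6.28,60)]); print(p.min(0),p.max(0))
P=proj(c,np.array([.5765,.2462,.032])).astype(int);print(P)
for v in range(P[1]-30,P[1]+36,5): print(v,g[v,P[0]-40:P[0]+41:5].tolist())
R=pose(-90,12); F=tip([.637,.138,.028],-90,12); print(F); go(F-.12*R[:,2],-90,12,2)
E
```

```text
[0.57896601 0.24340188 0.12038215] 0.5839418783673557
[295.31982735 233.31222794] [340.34171519 280.08255787]
[317 257]
227 [229, 226, 226, 226, 226, 225, 224, 224, 225, 224, 225, 227, 227, 229, 230, 231, 231]
232 [226, 225, 226, 226, 225, 224, 221, 88, 93, 88, 220, 224, 225, 228, 230, 230, 231]
237 [225, 223, 225, 224, 223, 90, 161, 192, 215, 199, 169, 106, 224, 227, 229, 229, 230]
242 [224, 222, 221, 221, 125, 188, 218, 218, 194, 215, 218, 195, 218, 224, 226, 229, 231]
247 [223, 223, 222, 222, 100, 220, 166, 100, 99, 99, 173, 218, 175, 224, 225, 227, 230]
252 [224, 224, 224, 224, 186, 221, 100, 97, 136, 98, 97, 202, 224, 223, 223, 226, 229]
257 [223, 225, 224, 224, 212, 204, 96, 96, 197, 97, 96, 187, 220, 224, 224, 227, 228]
262 [223, 224, 224, 224, 176, 217, 110, 96, 144, 96, 122, 201, 220, 225, 224, 227, 230]
267 [223, 223, 223, 224, 225, 216, 184, 117, 119, 122, 193, 219, 165, 224, 224, 227, 229]
272 [224, 223, 222, 224, 225, 183, 224, 218, 197, 210, 216, 188, 224, 224, 224, 228, 229]
277 [224, 222, 222, 224, 224, 224, 223, 181, 218, 200, 193, 222, 224, 223, 226, 228, 229]
282 [224, 224, 223, 223, 223, 224, 223, 223, 223, 223, 224, 223, 224, 224, 226, 228, 229]
287 [219, 222, 223, 223, 224, 224, 223, 224, 225, 225, 225, 224, 225, 227, 228, 229, 229]
292 [136, 223, 223, 223, 222, 223, 225, 226, 225, 224, 224, 225, 228, 229, 230, 230, 229]
[0.637      0.13342594 0.00648075]
call 1 [ 49.8 -10.    8.5] [-0.041  0.019  0.189]
call 2 [ 46.8 -19.5   8.9] [-0.041  0.019  0.189]
```

The small ring is seated concentric with the thin spigot. I move to the bush.

Request:
servo_tool([
  [[0.42,5,-1,1,-0.004,0.002,0.02],[0.42,14,-3,2,-0.012,0.005,0.055],[0.42,26,-5,4,-0.021,0.01,0.1],[0.42,38,-8,6,-0.031,0.014,0.145],[0.42,50,-10,8.5,-0.041,0.019,0.189]],
])

```text
time_s: 34.7
tcp_pos: [0.6067, 0.1979, 0.116]
ee_rot: [[0.184, -0.983, 0.028], [-0.964, -0.186, -0.192], [0.194, 0.008, -0.981]]
wrist_force: [-0.1, 0.9, 0.7]
gripper_width: 0.578
gripper_force: 0.0
```

Request:
servo_tool([
  [[0.42,12,-5,2,-0.01,0.005,0.05],[0.42,24,-10,4.5,-0.021,0.01,0.095],[0.42,35,-15,6.5,-0.031,0.014,0.14],[0.42,43,-18,8,-0.038,0.017,0.174],[0.42,47,-19.5,9,-0.041,0.019,0.189]],
])

```text
time_s: 35.2
tcp_pos: [0.6349, 0.1551, 0.1169]
ee_rot: [[-0.003, -1.0, -0.009], [-0.977, 0.005, -0.213], [0.213, 0.008, -0.977]]
wrist_force: [-0.2, -0.3, 0.3]
gripper_width: 0.58
gripper_force: 0.0
```

Request:
servo_tool([
  [[0.42,0,0,0,0,0,0],[0.42,0,0,0,0,0,0],[0.42,0,0,0,0,0,0],[0.42,0,0,0,0,0,0],[0.42,0,0,0,0,0,0]],
])

```text
time_s: 35.7
tcp_pos: [0.6342, 0.1564, 0.1172]
ee_rot: [[0.0, -1.0, -0.008], [-0.977, 0.001, -0.212], [0.212, 0.008, -0.977]]
wrist_force: [-0.8, 0.0, -0.9]
gripper_width: 0.582
gripper_force: 0.0
```

```bash
python3 - <<'E'
from h import *
s=r.sense(); print(s["tcp_pos"],s["gripper_width"])
c=snap("wrist","wrist17"); h=cv2.cvtColor(c["pixels"],cv2.COLOR_RGB2HSV)
p=np.array([proj(c,np.array([.637+.029*np.cos(t),.1393+.029*np.sin(t),z])) for z in(0,.008) for t in np.linspace(0,6.28,60)]); print(p.min(0),p.max(0))
p=np.array([proj(c,np.array([.637+.015*np.cos(t),.1393+.015*np.sin(t),z])) for z in(.048,) for t in np.linspace(0,6.28,60)]); print(p.min(0),p.max(0))
P=proj(c,np.array([.637,.1393,.02])).astype(int); m=(h[...,1]>100)&(h[...,0]<32)
e=blob(c,m,P[0],P[1],48); print(P,e)
m2=np.zeros_like(m); m2[P[1]-48:310,P[0]-48:P[0]+48]=m[P[1]-48:310,P[0]-48:P[0]+48]; y,x=np.nonzero(m2); print(x.min(),x.max(),y.min(),y.max())
F=tip([.637,.138,.028],-90,12); go(F,-90,12)
E
```

```text
[0.63416904 0.15641139 0.11716603] 0.582440363976342
[279.78799331 204.03875946] [344.15194466 268.32596463]
[292.8035204  219.87944552] [331.03407525 258.04822413]
[311 237] ((310.91845703125, 236.73851013183594), (63.14289855957031, 63.305030822753906), 26.023300170898438)
280 342 205 268
call 1 [ -1.1  -3.7 113. ] [ 0.008 -0.005  0.   ]
```

Request:
servo_tool([
  [[0.42,-0.5,-2,10,0.004,-0.002,0],[0.42,-1,-3.5,28,0.008,-0.005,0],[0.42,-1,-3.5,50,0.008,-0.005,0],[0.42,-1,-3.5,70,0.008,-0.005,0],[0.42,-1,-3.5,85,0.008,-0.005,0]],
])

```text
time_s: 36.25
tcp_pos: [0.6361, 0.1382, 0.0315]
ee_rot: [[-0.0, -1.0, -0.003], [-0.978, 0.001, -0.209], [0.209, 0.003, -0.978]]
wrist_force: [-0.3, 0.1, -0.5]
gripper_width: 0.579
gripper_force: 0.0
```

Request:
servo_tool([
  [[0.42,0,0,8,0,0,0],[0.42,0,0,16,0,0,0],[0.42,0,0,23,0,0,0],[0.42,0,0,27,0,0,0],[0.42,0,0,28,0,0,0]],
])

```text
time_s: 36.75
tcp_pos: [0.6371, 0.1331, 0.0061]
ee_rot: [[-0.0, -1.0, -0.001], [-0.978, 0.0, -0.208], [0.208, 0.001, -0.978]]
wrist_force: [-0.3, -0.4, -0.7]
gripper_width: 0.582
gripper_force: 0.0
```

Request:
servo_tool([
  [[0.5,0,0,0,0,0,0],[0.55,0,0,0,0,0,0],[0.6,0,0,0,0,0,0],[0.7,0,0,0,0,0,0],[0.8,0,0,0,0,0,0]],
])

```text
time_s: 37.25
tcp_pos: [0.6373, 0.1333, 0.0066]
ee_rot: [[-0.0, -1.0, 0.0], [-0.978, 0.0, -0.207], [0.207, -0.0, -0.978]]
wrist_force: [1.3, -0.4, 0.3]
gripper_width: 0.335
gripper_force: 30.0
```

Request:
servo_tool([
  [[1,0,0,0,0,0,0],[1,0,0,0,0,0,0],[1,0,0,0,0,0,0],[1,0,0,0,0,0,0],[1,0,0,0,0,0,0]],
])

```text
time_s: 37.75
tcp_pos: [0.6374, 0.1333, 0.0066]
ee_rot: [[-0.0, -1.0, 0.0], [-0.978, 0.0, -0.207], [0.207, -0.0, -0.978]]
wrist_force: [-0.1, 0.3, 1.9]
gripper_width: 0.333
gripper_force: 30.0
```

The bush is gripped (29 mm). I lift along the tool axis and shift 150 mm to the carrier.

Request:
servo_tool([
  [[1,0,0,-2,0,0,0],[1,0,0,-8,0,0,0],[1,0,0,-20,0,0,0],[1,0,0,-35,0,0,0],[1,0,0,-52,0,0,0]],
])

```text
time_s: 38.25
tcp_pos: [0.6367, 0.144, 0.0577]
ee_rot: [[-0.0, -1.0, -0.002], [-0.978, 0.0, -0.208], [0.208, 0.002, -0.978]]
wrist_force: [0.3, -0.2, -3.7]
gripper_width: 0.328
gripper_force: 30.0
```

Request:
servo_tool([
  [[1,0,0,-17,0,0,0],[1,0,0,-32,0,0,0],[1,0,0,-46,0,0,0],[1,0,0,-55,0,0,0],[1,0,0,-60,0,0,0]],
])

```text
time_s: 38.75
tcp_pos: [0.6374, 0.1569, 0.1171]
ee_rot: [[-0.0, -1.0, 0.001], [-0.978, 0.0, -0.207], [0.207, -0.001, -0.978]]
wrist_force: [0.0, 0.1, -3.4]
gripper_width: 0.331
gripper_force: 30.0
```

Request:
servo_tool([
  [[1,0,5,0,0,0,0],[1,0,17,0,0,0,0],[1,0,33,0,0,0,0],[1,0,52,0,0,0,0],[1,0,72,0,0,0,0]],
])

```text
time_s: 39.25
tcp_pos: [0.5636, 0.1558, 0.1149]
ee_rot: [[-0.0, -1.0, -0.003], [-0.978, 0.001, -0.209], [0.209, 0.002, -0.978]]
wrist_force: [-0.1, 0.1, -3.1]
gripper_width: 0.33
gripper_force: 30.0
```

Request:
servo_tool([
  [[1,0,20,0,0,0,0],[1,0,40,0,0,0,0],[1,0,58,0,0,0,0],[1,0,71,0,0,0,0],[1,0,78,0,0,0,0]],
])

```text
time_s: 39.75
tcp_pos: [0.4858, 0.156, 0.1158]
ee_rot: [[0.0, -1.0, -0.001], [-0.978, -0.0, -0.208], [0.208, 0.001, -0.978]]
wrist_force: [0.9, 0.1, -3.6]
gripper_width: 0.331
gripper_force: 30.0
```

Request:
servo_tool([
  [[1,0,0,0,0,0,0],[1,0,0,0,0,0,0],[1,0,0,0,0,0,0],[1,0,0,0,0,0,0],[1,0,0,0,0,0,0]],
])

```text
time_s: 40.25
tcp_pos: [0.4875, 0.1564, 0.1158]
ee_rot: [[-0.0, -1.0, -0.001], [-0.978, 0.001, -0.208], [0.208, 0.001, -0.978]]
wrist_force: [-0.4, 0.6, -4.0]
gripper_width: 0.334
gripper_force: 30.0
```

```bash
python3 - <<'E'
from h import *
s=r.sense(); print(s["tcp_pos"],s["gripper_width"],s["wrist_force"],s["ee_rot"].round(3).tolist())
c=snap("wrist","wrist18"); g=cv2.cvtColor(c["pixels"],cv2.COLOR_RGB2GRAY)
p=np.array([proj(c,np.array([.487+.038*np.cos(t),.1453+.038*np.sin(t),z])) for z in(0,.013) for t in np.linspace(0,6.28,60)]); print("carrier pred",p.min(0),p.max(0))
for v in range(int(p[:,1].min())-10,310,8): print(v,g[v,int(p[:,0].min())-12:int(p[:,0].max())+13:4].tolist())
go([.4874,.1393,.0126],-90,12)
E
```

```text
[0.48746927 0.15642043 0.11580771] 0.33388524858558094 [-0.42014647  0.63275687 -4.02460522] [[-0.0, -1.0, -0.001], [-0.978, 0.001, -0.208], [0.208, 0.001, -0.978]]
carrier pred [273.58635903 199.74381145] [359.61014345 285.53349817]
189 [189, 189, 189, 189, 187, 187, 187, 188, 187, 187, 187, 187, 187, 186, 187, 187, 187, 188, 189, 189, 189, 188, 188, 188, 188, 187, 188, 188]
197 [189, 188, 189, 188, 188, 188, 187, 186, 186, 187, 187, 187, 187, 187, 186, 188, 188, 187, 188, 187, 189, 188, 187, 188, 188, 189, 188, 188]
205 [187, 187, 189, 187, 187, 187, 188, 189, 192, 192, 197, 201, 201, 207, 206, 206, 208, 207, 207, 207, 207, 208, 209, 209, 209, 210, 209, 209]
213 [208, 214, 216, 216, 217, 217, 179, 102, 188, 188, 187, 186, 186, 184, 184, 182, 182, 182, 181, 180, 178, 86, 213, 212, 212, 212, 214, 214]
221 [211, 213, 217, 217, 217, 80, 188, 186, 187, 185, 185, 185, 183, 184, 183, 181, 180, 180, 179, 178, 176, 176, 175, 163, 209, 210, 212, 212]
229 [214, 213, 215, 217, 89, 186, 185, 185, 185, 185, 183, 183, 182, 181, 181, 180, 179, 178, 178, 177, 175, 175, 174, 174, 184, 192, 199, 202]
[... 721 characters left out ...]
7, 216, 69, 67, 67, 69, 69, 184, 102, 103, 156, 160, 188, 181, 182, 183, 177, 147, 105, 86, 158, 71, 67, 67, 64, 64, 68, 63]
285 [86, 159, 65, 65, 68, 67, 65, 121, 161, 183, 180, 181, 139, 129, 123, 152, 172, 180, 184, 183, 116, 66, 63, 65, 61, 62, 61, 63]
293 [166, 61, 63, 63, 66, 66, 62, 178, 181, 169, 87, 213, 215, 216, 217, 216, 216, 105, 151, 190, 184, 137, 63, 62, 62, 59, 58, 58]
301 [59, 58, 62, 62, 62, 59, 127, 186, 185, 98, 84, 82, 84, 88, 93, 96, 97, 97, 96, 170, 189, 163, 60, 61, 59, 60, 56, 55]
309 [55, 56, 60, 60, 60, 59, 124, 184, 180, 113, 81, 82, 86, 89, 93, 94, 98, 99, 96, 170, 181, 146, 59, 58, 60, 57, 53, 52]
call 1 [-4.800e+00 -1.000e-01  1.045e+02] [ 0.001  0.    -0.   ]
```

The carrier lines up with its prediction (u 274–359). I lower the bush.

Request:
servo_tool([
  [[1,-1,0,8,0,0,0],[1,-2,0,24,0,0,0],[1,-3,0,42,0,0,0],[1,-4,0,58,0,0,0],[1,-4.5,0,70,0,0,0]],
])

```text
time_s: 40.8
tcp_pos: [0.4865, 0.1457, 0.045]
ee_rot: [[-0.0, -1.0, -0.002], [-0.978, 0.0, -0.209], [0.209, 0.002, -0.978]]
wrist_force: [0.6, 0.8, -3.9]
gripper_width: 0.331
gripper_force: 30.0
```

Request:
servo_tool([
  [[1,0,0,7,0,0,0],[1,0,0,14,0,0,0],[1,0,0,20,0,0,0],[1,-0.3,0,25,0,0,0],[1,-0.3,0,28,0,0,0]],
])

```text
time_s: 41.3
tcp_pos: [0.4871, 0.1408, 0.0189]
ee_rot: [[-0.0, -1.0, -0.001], [-0.978, 0.0, -0.208], [0.208, 0.001, -0.978]]
wrist_force: [-0.0, -0.4, -2.9]
gripper_width: 0.332
gripper_force: 30.0
```

Request:
servo_tool([
  [[1,-0.2,0,1,0,0,0],[1,-0.4,0,2,0,0,0],[1,-0.6,0,3,0,0,0],[1,-0.8,0,4,0,0,0],[1,-0.8,0,4,0,0,0]],
])

```text
time_s: 41.8
tcp_pos: [0.4871, 0.1407, 0.015]
ee_rot: [[-0.0, -1.0, -0.001], [-0.978, 0.0, -0.208], [0.208, 0.001, -0.978]]
wrist_force: [-0.5, -0.5, -3.1]
gripper_width: 0.331
gripper_force: 30.0
```

Request:
servo_tool([
  [[1,0.2,0,0.7,0,0,0],[1,0.4,0,1.3,0,0,0],[1,0.5,0,2,0,0,0],[1,0.5,0,2,0,0,0],[1,0.5,0,2,0,0,0]],
])

```text
time_s: 42.3
tcp_pos: [0.4871, 0.1398, 0.0132]
ee_rot: [[-0.0, -1.0, -0.001], [-0.978, 0.0, -0.208], [0.208, 0.001, -0.978]]
wrist_force: [0.1, -0.3, -3.4]
gripper_width: 0.33
gripper_force: 30.0
```

Request:
servo_tool([
  [[1,-0.1,0,0.5,0,0,0],[1,-0.2,0,1,0,0,0],[1,-0.2,0,1,0,0,0],[1,-0.2,0,1,0,0,0],[1,-0.2,0,1,0,0,0]],
])

```text
time_s: 42.8
tcp_pos: [0.4872, 0.1399, 0.0125]
ee_rot: [[-0.0, -1.0, -0.0], [-0.978, 0.0, -0.208], [0.208, 0.0, -0.978]]
wrist_force: [-2.1, 0.8, 2.0]
gripper_width: 0.331
gripper_force: 30.0
```

Request:
servo_tool([
  [[0.6,0.1,0,-0.5,0,0,0],[0.55,0.1,0,-0.5,0,0,0],[0.5,0.1,0,-0.5,0,0,0],[0.48,0.1,0,-0.5,0,0,0],[0.48,0.1,0,-0.5,0,0,0]],
])

```text
time_s: 43.3
tcp_pos: [0.4898, 0.1413, 0.0143]
ee_rot: [[0.0, -1.0, 0.004], [-0.979, -0.001, -0.205], [0.205, -0.004, -0.979]]
wrist_force: [3.7, -0.8, 7.6]
gripper_width: 0.514
gripper_force: 3.9
```

Request:
servo_tool([
  [[0.48,0,0,-8,0,0,0],[0.48,0,0,-30,0,0,0],[0.48,0,0,-60,0,0,0],[0.48,0,0,-95,0,0,0],[0.48,0,0,-130,0,0,0]],
])

```text
time_s: 43.8
tcp_pos: [0.4861, 0.1666, 0.1408]
ee_rot: [[0.0, -1.0, -0.003], [-0.978, 0.0, -0.208], [0.208, 0.003, -0.978]]
wrist_force: [-0.0, 1.0, 0.1]
gripper_width: 0.519
gripper_force: 0.0
```

Request:
servo_tool([
  [[0.48,0,0,-30,0,0,0],[0.48,0,0,-60,0,0,0],[0.48,0,0,-80,0,0,0],[0.48,0,0,-90,0,0,0],[0.48,0,0,-90,0,0,0]],
])

```text
time_s: 44.3
tcp_pos: [0.4872, 0.1859, 0.2286]
ee_rot: [[0.0, -1.0, 0.0], [-0.978, -0.0, -0.206], [0.206, -0.0, -0.978]]
wrist_force: [-0.4, 0.2, -0.4]
gripper_width: 0.522
gripper_force: 0.0
```

Request:
servo_tool([
  [[0.48,0,0,0,0,0,0],[0.48,0,0,0,0,0,0],[0.48,0,0,0,0,0,0],[0.48,0,0,0,0,0,0],[0.48,0,0,0,0,0,0]],
])

```text
time_s: 44.8
tcp_pos: [0.4871, 0.1853, 0.2275]
ee_rot: [[-0.0, -1.0, -0.001], [-0.978, 0.0, -0.208], [0.208, 0.001, -0.978]]
wrist_force: [0.1, -0.2, 0.2]
gripper_width: 0.52
gripper_force: 0.0
```

```bash
python3 - <<'E'
from h import *
s=r.sense(); print(s["tcp_pos"],s["gripper_width"],s["wrist_force"],s["time_s"])
c=snap("wrist","wrist19"); im=np.ascontiguousarray(c["pixels"][:,:,::-1])
for n,q in dict(plug=(.4288,.193,.106),bush=(.487,.1453,.054),lr=(.6205,.305,.032),sr=(.5765,.2462,.032)).items():
    u=proj(c,np.array(q)); print(n,u.round(0)); cv2.circle(im,(int(u[0]),int(u[1])),2,(0,0,255),-1)
cv2.imwrite('pics/final.png',im)
t=snap("top","top19"); P=proj(t,np.array([.315,.286,.03])); print("spacer",P,blob(t,cv2.cvtColor(t["pixels"],cv2.COLOR_RGB2GRAY)>225,275,330,22))
E
```

```text
[0.48712115 0.18534892 0.22750626] 0.5199193024417114 [ 0.10647657 -0.19090953  0.19973083] 44.8
plug [378. 261.]
bush [316. 211.]
lr [202. 348.]
sr [239. 299.]
spacer [273.97192258 330.56759988] ((273.539794921875, 329.9174499511719), (22.698490142822266, 37.12080001831055), 114.92564392089844)
```

View pics/final.png

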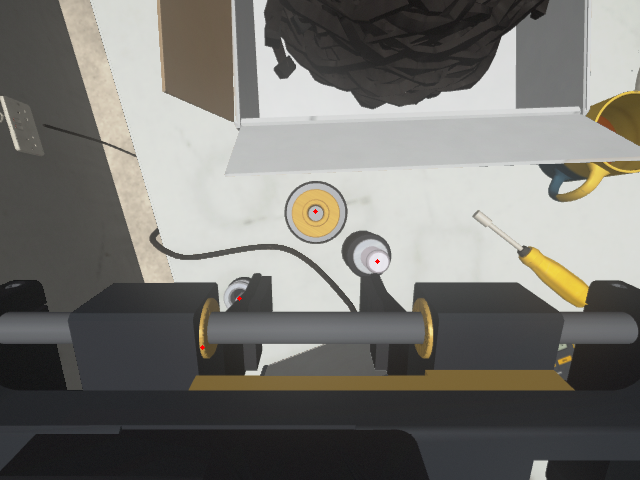

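The final picture shows the bush centred inside the carrier rim at (316,212). The plug is upright in the stand at (377,261) and the small ring is on its spigot at (239,296). The large ring was checked earlier, and the spacer is unmoved. I hand in.

```bash
python3 -c "
from station import r
print(r.finish_job())"
```

```text
the job is handed in; nothing more can be done
None
```

I handed the job in at about 45 s with the plug gauge, bush and both rings each in their own holders and the spacer unmoved in the last pictures; no verdict came back.

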